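# Seat a lens blank in a three-point nest and set its clamp lever to float

### The job

Mount the larger of the two dark round lens blanks in the aluminium lens nest: lay it flat on the three rest buttons and, with the lever still back, gently nudge its edge home until it bears on both ball posts at once (the jaw is only there to hold it, so do not use the jaw to drag it home). Then push the lever forward, through its first notch and past the stiffer detent, into its last (float) notch, so that the sprung jaw alone holds the blank in three-point contact. Do not knock or press the blank hard against the nest, and leave the other things on the bench where they are.

Things in the scene. Friction and masses are not known exactly. Their poses are not given: they have to be found in the camera images.
- nest: The lens nest, fixed: aluminium base plate 206 x 100 mm, its top (deck) 14 mm above the bench. Origin: on the bench, below the centre of a 65 mm blank that is home. +x runs along the plate from the lever end towards the two ball posts, z up. The plate spans x -150 to +56, y -50 to +50 mm. The dark clamp housing on it spans x -146 to -80, y -32 to +32 mm, up to z = 60 mm
- blank: The larger lens blank, loose: dark smoke-tinted disc, 65 mm in diameter, straight edge 10 mm high, shallow domed top (15 mm high in all), 80 to 150 g. Origin: centre of its flat underside, z up. It starts flat on either end of a grey felt pad (205 x 110 x 4 mm)
- home (a point): Where the origin of a blank that is home lies: nest frame (0, 0, 22 mm), axes as the nest's. Three steel domed rest buttons, 16 mm wide, 21 mm from here at 0 and +-120 degrees from the nest's +x, carry the blank's underside at this height, 8 mm above the deck. Between the blank and the housing (80 mm behind) only the jaw's thin rod stands, on the centre line
- lever_hinge (a point): The lever's hinge point, nest frame (-120, 0, 50 mm); the hinge axis lies along the nest's y
- post_left: One of two fixed posts that locate the blank's edge: steel ball 16 mm in diameter on a shank, ball centre 27 mm above the bench, at x = +26.0, y = +31.0 mm in the nest frame. Origin: on the bench, below the ball; axes as the nest's
- post_right: The other ball post, alike, at x = +26.0, y = -31.0 mm in the nest's frame. Origin: on the bench, below the ball
- jaw: The sprung jaw, third point of the nest: steel ball 12 mm wide on an 8 to 11 mm thick rod along the nest's x, 27 mm above the bench, y = 0. Origin: centre of the ball, at x = -52.5 mm in the nest frame with the lever back (14 mm free to a blank that is home). The lever carries it 16.4 mm per rad towards the posts; meeting the blank it yields on its own light spring (about 3 N)
- lever (a joint): Clamp lever, rad. 0 = back: it leans 0.6 rad from upright towards the nest's -x; grows as its top goes towards +x (upright at 0.6). Notches at 0, 0.29 (jaw still 9 mm short of the blank) and from 1.07 to its stop at 1.15 (float). The first click takes about 0.3 N m, the stiffer detent about 0.9 N m from 0.3 to 0.5 rad (8 N at the top of the grip, more lower down); past 0.75 it falls into the float notch by itself
- lever_grip (a point): Point on the lever's centre line in its round black grip, 100 mm from the hinge. The grip is 15 to 23 mm thick and spans 55 to 115 mm from the hinge; below it is a 12 mm square steel bar. The lever's top stands 145 mm above the bench when back, 165 mm when upright
- small_blank: The smaller lens blank, a bystander on the same pad: alike but 50 mm in diameter, 14 mm high. Origin at the centre of its underside
- tape_a: Bystander: roll of brown tape, 92 mm across, 48 mm high. Origin at the centre of its underside
- side_cutters: Bystander: side cutters with blue grips, 120 x 49 x 12 mm. Origin at the centre of the underside
- screwdriver_1: Bystander: small screwdriver, 163 mm long, 13 mm thick. Origin at the centre of the underside
Not all that is in view belongs to the job. What is shaped like the blank but purple is not meant.

How it is judged:
By the outcome, as a careful person would: the job done as asked, in the order asked, and still so for the second after the job is handed in, with the robot touching nothing.
It also fails if it takes over 72 s, if anything falls off the work surface, if the arm or the gripper's body presses on something with over 40 N, if the wrist force passes 120 N, or if a joint passes its speed limit or range.

### The arm

A 6-joint arm with a two-finger parallel gripper is mounted at the origin on a cart in front of the work surface, level with it; the furniture and walls round the work are solid. World frame = base frame: x ahead of the robot, y to its left, z up, the work surface at z = 0. Lengths are in m, angles in rad, forces in N, time in s.
With the tool pointing down it reaches from about 0.225 to 0.875 m from the base axis. Payload 3.4 kg.
Tool frame: the origin (TCP) lies at the very end of the fingers, on their centre line; the grasp point (between the pads) lies 19 mm behind it (grip_depth is the distance from the TCP to the grasp point, in m); x points along the fingers, z is the direction in which the jaws open and shut, and the axes are right-handed (so a half turn about x gives the same grasp; the last joint's range is limited). The gripper opens to 85 mm and grips with 20 to 120 N. Pads are 22 mm wide; open, the fingers measure 114 mm over their backs; the gripper's body (76 mm by 85 mm) begins 54 mm behind the grasp point. The pads swing forward as they close: fully open they stand 13 mm farther back than shut.
Start: joints at [1.181, 0.276, 1.505, -0, 1.361, -0.121], TCP at [0.153, 0.554, 0.205] pointing down, gripper open.
Joint ranges: [-2.89, 2.89], [-0.75, 2.08], [0.22, 2.7], [-1.18, 4.32], [0.11, 2.71], [-2.7, 2.7]. Speed limits (rad/s): [2.57, 2.57, 3.14, 3.14, 3.14, 3.14].

### API

Orientations are given as a unit quaternion [w, x, y, z].
In Python, from rig import get_state, get_image, sign_off, grip_depth gives the robot as it stands. The module is installed in compiled form; this text tells all that it offers.
- The arm moves only by the tool arm_command, never from a script. Its argument "series" is a list of rows, each an object with "dp": the shift along the tool's x, y, z scaled (see below), a list of three; "angular": the turn, a rotation vector about the tool's x, y, z scaled (see below), a list of three; "gripper": the finger opening in mm, from 0 to 85.4. A call has exactly 8 rows; each row shifts and turns the pose as measured when the row begins, along the tool's axes as they then stand; what a row does not reach is not made up. The controller multiplies each number of a shift by 0.12 m and each number of a turn by 90 degrees. A row lasts 1/8 s, in which the tool goes at most 62.5 mm and 10.7 degrees, less where a joint would pass 70% of its speed; a pose out of reach is approached as far as the arm can. A call with a number of a shift or a turn outside -1 to 1 is refused whole. A call with a gripper value outside its range is refused whole. The fingers move at their own pace and stop on an object; "grip_force" is the grip in N (left out, the last holds). Time passes only in rows, so rows that do not move let the fingers close, or fill a call up. It gives the time, the measured TCP pose, the force and the opening at its end, in the units of the state.
- get_state(): the state, without advancing time (a new reading comes with each control period).
- get_image(name): name is "scene" or "top"; returns a dict with "image" (480x640x3 uint8, blue, green, red), "depth" (480x640 float32, m along the optical axis (not along the pixel's ray), 0 where there is no reading), "mtx" (3x3 intrinsics, pixels), "k1" (the pictures are not rectified: a ray, as slopes to the right and down, at radius r is drawn at 1 + k1 r^2 times it, then the intrinsics apply), "view" (4x4, takes a point from world to camera coordinates). Camera axes: x right, y up, looking along -z (the intrinsics and any distortion apply to the point x, -y, -z); pixel columns grow to the right and rows downward; lengths in m; the calibration is good to about 2 mm. A picture is of the moment at which its call begins.
- sign_off(): hands the job in, once; it reports no verdict.
The state is a dict: "clock": time; "qpos": joint angles; "qd": joint speeds; "effort": joint torques, N m; "position": TCP position; "ee_rot": TCP orientation; "contact_force": force on the tool from outside, world axes, zero at the start; "moment": the same for the moment, N m; "width": finger opening in m.
Only numpy, scipy, OpenCV 4.12 (cv2) and the standard library are available. Lean on these libraries where they do the work, as an engineer would, in place of code of your own. Each camera call takes 0.05 s, during which the arm holds its last target. There are 200 camera calls.

## Working session

There is one attempt and no reset: what is moved stays moved. The work goes in short steps, Python scripts to look and compute and a tool call to move; the robot and the scene stay as the last step left them, time stands still between calls to the robot, and variables do not carry over. Pictures are saved under pics/ and viewed, about 8 in all and at most 12, crops included, and the job is handed in when it is done.

Besides the shell and the picture viewer there is one more tool, called after "Request:" as name(argument=value, ...), one argument or row to a line, values as JSON. arm_command: Moves the arm, as the interface text tells. Its arguments: {"type":"object","properties":{"series":{"type":"array","items":{"type":"object","properties":{"dp":{"type":"array","items":{"type":"number"}},"angular":{"type":"array","items":{"type":"number"}},"gripper":{"type":"number"}}}},"grip_force":{"type":"number"}},"required":["series"]}

```bash
mkdir -p pics
cat > h.py <<'E'
import numpy as np, cv2
from rig import get_state, get_image, sign_off, grip_depth
from scipy.spatial.transform import Rotation as R
def ray(d,u,v):
    K=d["mtx"];xd=(u-K[0,2])/K[0,0];yd=(v-K[1,2])/K[1,1]
    x,y=xd,yd
    for _ in range(20):
        s=1+d["k1"]*(x*x+y*y);x,y=xd/s,yd/s
    M=np.linalg.inv(np.array(d["view"]));o=M[:3,3];r=M[:3,:3]@np.array([x,-y,-1.]);return o,r
def onz(d,u,v,z):
    o,r=ray(d,u,v);return o+r*(z-o[2])/r[2]
def dep(d,u,v):
    o,r=ray(d,u,v);return o+r*d["depth"][int(v),int(u)]
def proj(d,p):
    c=np.array(d["view"])@np.append(p,1);x,y=c[0]/-c[2],-c[1]/-c[2];s=1+d["k1"]*(x*x+y*y);K=d["mtx"]
    return np.array([K[0,0]*x*s+K[0,2],K[1,1]*y*s+K[1,2]])
def Rt(s): q=s["ee_rot"];return R.from_quat([q[1],q[2],q[3],q[0]])
E
python3 - <<'E'
from h import *
for n in("scene","top"):
    d=get_image(n);cv2.imwrite(f"pics/{n}0.png",d["image"]);print(n,np.linalg.inv(d["view"])[:3].round(3).tolist(),d["k1"],d["mtx"])
s=get_state();print(s,grip_depth);print(Rt(s).as_matrix().round(3))
E
```

```text
scene [[0.689, 0.388, -0.613, -0.159], [-0.725, 0.368, -0.582, -0.817], [-0.0, 0.845, 0.534, 0.736]] -0.07605399397872324 [[597.99535149   0.         324.34315803]
 [  0.         597.99535149 247.11360865]
 [  0.           0.           1.        ]]
top [[-0.023, 0.994, -0.105, 0.424], [-1.0, -0.024, -0.013, -0.15], [-0.016, 0.105, 0.994, 1.109]] -0.06864528441369327 [[526.97890938   0.         321.53615442]
 [  0.         526.97890938 234.08780089]
 [  0.           0.           1.        ]]
{'clock': 0.1, 'qpos': array([ 1.18100843e+00,  2.76501219e-01,  1.50599775e+00,  2.39522597e-05,
        1.36069953e+00, -1.21013010e-01]), 'qd': array([ 0.00152307, -0.00192742, -0.00310879,  0.00131339,  0.00060446,
       -0.00057125]), 'effort': array([ 2.54240913e-03, -4.17697370e+01, -2.46405315e+01, -1.43814414e-04,
        5.90174212e-03,  2.34496378e-05]), 'position': array([0.15250005, 0.5538801 , 0.20414716]), 'ee_rot': array([ 0.56199029, -0.42877847,  0.56297838,  0.42821872]), 'contact_force': array([-0.03620406, -0.40932332, -1.06820185]), 'moment': array([-0.0643162 ,  0.0348414 , -0.01776693]), 'width': 0.0851845534963528} 0.0187
[[-0.001 -0.964  0.266]
 [-0.001  0.266  0.964]
 [-1.     0.    -0.002]]
```

View pics/scene0.png

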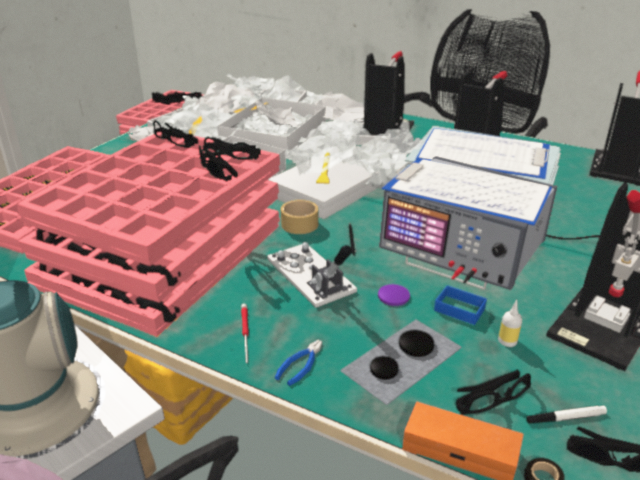

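View pics/top0.png

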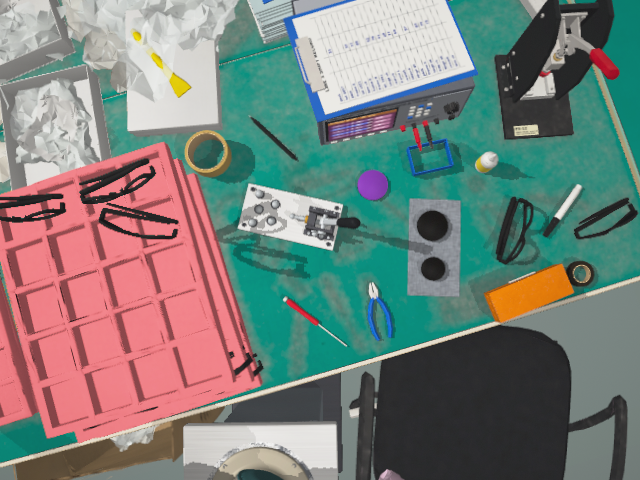

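The scene picture shows the nest at about (310,275), with dark discs at (417,343) and (384,367), and a purple disc at (394,295). In the top picture the possible blanks are the large dark disc (432,225), the small dark disc (432,269) and the purple decoy (373,185). I choose (432,225). The nest is at (292,217), with the ball posts on its left and the lever on its right.

Run:
```python
from h import *
d=get_image("top");im=d["image"]
g=im.max(2)
m=np.zeros_like(g);m[195:300,405:465]=(g[195:300,405:465]<60)*255
cs,_=cv2.findContours(m,0,2)
for c in cs:
    if cv2.contourArea(c)>100:
        (u,v),r=cv2.minEnclosingCircle(c);e=cv2.fitEllipse(c);print("disc",e, r,onz(d,*e[0],.012),"z",dep(d,*e[0]),"diam",2*r/526.98*1.09)
# plate: bright pixels
hsv=cv2.cvtColor(im,cv2.COLOR_BGR2HSV)
p=np.zeros_like(g);p[175:260,230:355]=((hsv[175:260,230:355,1]<40)&(g[175:260,230:355]>170))*255
p=cv2.morphologyEx(p,cv2.MORPH_OPEN,np.ones((3,3)))
cs,_=cv2.findContours(p,0,2)
allp=np.vstack([c for c in cs if cv2.contourArea(c)>30]);hull=cv2.convexHull(allp)
w=np.array([onz(d,*q[0],.014)[:2] for q in hull],np.float32)
r=cv2.minAreaRect(w);print(r);print(cv2.boxPoints(r))
a=cv2.resize(im[175:260,230:365],None,fx=5,fy=5,interpolation=2);b=cv2.resize(im[190:305,400:470],None,fx=425/115,fy=425/115,interpolation=2)
a=cv2.resize(im[172:262,228:363],None,fx=4,fy=4,interpolation=2)
b=cv2.resize(im[190:305,400:470],(240,360),interpolation=2)
cv2.imwrite("pics/crop1.png",np.hstack([a,b]))
```

```text
disc ((432.80560302734375, 268.386474609375), (22.116838455200195, 23.199180603027344), 98.04930877685547) 11.818354606628418 [ 0.46313441 -0.36536806  0.012     ] z [ 0.46287322 -0.36391772  0.01939578] diam 0.048889925694428536
disc ((432.096435546875, 225.2571563720703), (28.811071395874023, 30.039304733276367), 83.16810607910156) 15.297158241271973 [ 0.55346231 -0.36786432  0.012     ] z [ 0.55287991 -0.36688212  0.01695114] diam 0.06328096885265645
((0.5801239013671875, -0.0695902481675148), (0.20549188554286957, 0.10022133588790894), 75.69425201416016)
[[ 0.506179   -0.15676798]
 [ 0.6032926  -0.1815323 ]
 [ 0.6540688   0.01758748]
 [ 0.5569552   0.0423518 ]]
```

View pics/crop1.png

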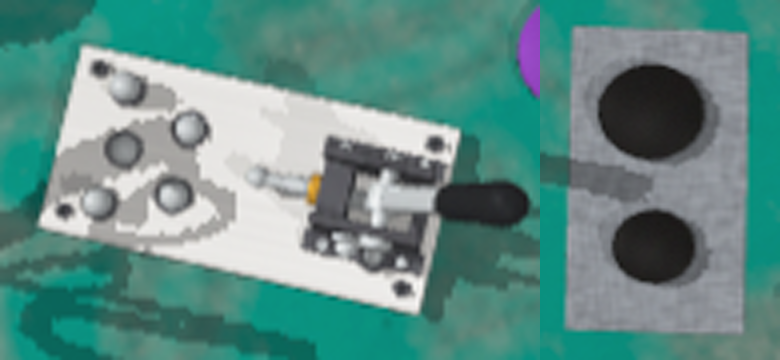

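The crop confirms the plate, with posts, rest buttons and jaw on it. The bigger disc is the upper one on the felt (632,112 in the crop), and the fitted plate size of 205.5 x 100.2 mm agrees with the text. Next is a planner that prints rows.

```bash
cat >> h.py <<'E'
NA=np.deg2rad(75.69);NX=np.array([np.cos(NA),np.sin(NA),0]);NY=np.array([-np.sin(NA),np.cos(NA),0])
NO=np.array([0.5801239,-0.0695902,0])+0.047*NX
def n2w(x,y,z): return NO+NX*x+NY*y+np.array([0,0,z])
def w2n(p): q=np.array(p)-NO;return np.array([q@NX,q@NY,p[2]])
def down(deg):
    a=np.deg2rad(deg);return R.from_matrix(np.array([[0,-np.sin(a),np.cos(a)],[0,np.cos(a),np.sin(a)],[-1,0,0]]))
def plan(wps,smax=.05,amax=10.,nd=3,start=None):
    """wps: list of (pos,Rotation or deg). prints rows"""
    s=get_state();p=np.array(s["position"]);r=Rt(s);out=[]
    for t,a in wps:
        a=down(a) if np.isscalar(a) else a
        n=max(1,int(np.ceil(max(np.linalg.norm(t-p)/smax,np.rad2deg((r.inv()*a).magnitude())/amax-1e-9))))
        for k in range(n):
            dp=(r.inv().apply(t-p)/(n-k)/.12).round(nd);w=((r.inv()*a).as_rotvec()/(n-k)/(np.pi/2)).round(nd)
            out.append((dp.tolist(),w.tolist()));p=p+r.apply(dp*.12);r=r*R.from_rotvec(w*np.pi/2)
    for i,o in enumerate(out): print(i,*o)
def st():
    s=get_state();m=Rt(s).as_matrix();print("t",s["clock"],"p",s["position"].round(4),"nest",w2n(s["position"]).round(4),"yaw",np.rad2deg(np.arctan2(m[1,2],m[0,2])).round(2),"xax",m[:,0].round(3),"F",s["contact_force"].round(2),"w",round(s["width"],4))
E
python3 - <<'E'
from h import *
d=get_image("top")
print("tray z",[dep(d,u,v).round(3).tolist() for u,v in [(170,160),(60,250),(130,200),(210,300),(10,300),(110,190)]])
print("arm/nest",NO)
st();s=get_state();p=s["position"]
b=np.array([.5533,-.3675,.12])
plan([(p+[0.02,-.05,.12],54.6),(np.array([.35,.1,.33]),-10),(np.array([.5,-.25,.25]),-60),(b,-60)],smax=.055)
E
```

```text
tray z [[0.667, 0.138, 0.172], [0.508, 0.353, 0.15], [0.594, 0.209, 0.178], [0.411, 0.064, 0.171], [0.416, 0.431, 0.178], [0.618, 0.257, 0.154]]
arm/nest [ 0.5917408  -0.02404849  0.        ]
t 0.2 p [0.1526 0.554  0.2044] nest [0.4516 0.5684 0.2044] yaw 74.6 xax [-0.    -0.001 -1.   ] F [ 0.99 -0.23  0.16] w 0.0854
0 [-0.333, -0.09, -0.12] [0.074, -0.0, 0.0]
1 [-0.333, -0.104, -0.108] [0.074, -0.0, 0.0]
2 [-0.334, -0.115, -0.095] [0.074, -0.001, 0.0]
3 [-0.005, -0.351, -0.21] [0.08, 0.0, -0.0]
4 [-0.005, -0.374, -0.164] [0.08, 0.0, -0.0]
5 [-0.005, -0.392, -0.116] [0.08, 0.0, -0.0]
6 [-0.005, -0.403, -0.066] [0.08, 0.0, -0.0]
7 [-0.005, -0.408, -0.015] [0.08, 0.0, -0.0]
8 [-0.005, -0.407, 0.036] [0.079, 0.0, -0.0]
9 [-0.006, -0.4, 0.086] [0.08, 0.0, -0.0]
10 [-0.005, -0.385, 0.136] [0.079, 0.0, -0.0]
11 [-0.006, -0.366, 0.182] [0.08, 0.0, -0.0]
12 [0.083, -0.332, 0.217] [0.069, 0.0, -0.0]
13 [0.083, -0.306, 0.252] [0.07, 0.0, -0.0]
14 [0.083, -0.277, 0.284] [0.069, 0.0, -0.0]
15 [0.083, -0.245, 0.312] [0.07, 0.0, -0.0]
16 [0.084, -0.209, 0.337] [0.069, 0.0, -0.0]
17 [0.083, -0.171, 0.358] [0.07, 0.0, -0.0]
18 [0.084, -0.131, 0.375] [0.069, 0.0, -0.0]
19 [0.083, -0.09, 0.386] [0.07, -0.0, -0.0]
20 [0.271, -0.026, 0.268] [-0.0, -0.0, -0.0]
21 [0.271, -0.026, 0.267] [-0.0, -0.0, -0.0]
22 [0.271, -0.026, 0.268] [-0.0, -0.0, -0.0]
23 [0.271, -0.027, 0.267] [-0.0, -0.0, -0.0]
```

Request:
arm_command(
  series=[
    {"dp": [-0.35,-0.09,-0.12],"angular": [0.074,0,0],"gripper": 85},
    {"dp": [-0.35,-0.1,-0.11],"angular": [0.074,0,0],"gripper": 85},
    {"dp": [-0.35,-0.115,-0.095],"angular": [0.074,0,0],"gripper": 85},
    {"dp": [-0.005,-0.35,-0.21],"angular": [0.08,0,0],"gripper": 85},
    {"dp": [-0.005,-0.375,-0.165],"angular": [0.08,0,0],"gripper": 85},
    {"dp": [-0.005,-0.39,-0.115],"angular": [0.08,0,0],"gripper": 85},
    {"dp": [-0.005,-0.4,-0.065],"angular": [0.08,0,0],"gripper": 85},
    {"dp": [-0.005,-0.41,-0.015],"angular": [0.08,0,0],"gripper": 85},
  ],
)

```text
clock: 1.2
position: [0.2686, 0.2725, 0.336]
ee_rot: [0.699, -0.107, 0.699, 0.104]
contact_force: [1.6, -0.3, 0.8]
width: 0.085
```

Run:
```python
from h import *
st();b=np.array([.5533,-.3675,.12])
plan([(np.array([.35,.1,.33]),-10),(np.array([.5,-.25,.25]),-60),(b,-60)],smax=.055)
```

```text
t 1.2 p [0.2686 0.2725 0.336 ] nest [0.2075 0.3864 0.336 ] yaw 17.16 xax [ 0.001 -0.005 -1.   ] F [ 1.6  -0.31  0.79] w 0.085
0 [0.014, -0.393, 0.056] [0.075, 0.0, 0.001]
1 [0.014, -0.384, 0.102] [0.076, 0.0, 0.001]
2 [0.013, -0.37, 0.147] [0.075, 0.0, 0.0]
3 [0.013, -0.349, 0.189] [0.076, 0.0, 0.001]
4 [0.083, -0.332, 0.217] [0.069, 0.0, -0.0]
5 [0.083, -0.306, 0.252] [0.069, 0.0, -0.0]
6 [0.084, -0.277, 0.284] [0.07, 0.0, -0.0]
7 [0.083, -0.245, 0.312] [0.069, 0.0, -0.0]
8 [0.084, -0.21, 0.337] [0.07, 0.0, -0.0]
9 [0.083, -0.171, 0.358] [0.069, 0.0, -0.0]
10 [0.084, -0.131, 0.374] [0.07, 0.0, -0.0]
11 [0.083, -0.09, 0.387] [0.069, 0.0, -0.0]
12 [0.271, -0.027, 0.267] [0.0, 0.0, -0.0]
13 [0.271, -0.026, 0.267] [0.0, 0.0, -0.0]
14 [0.271, -0.027, 0.268] [0.0, 0.0, -0.0]
15 [0.271, -0.026, 0.267] [0.0, 0.0, -0.0]
```

Tracking is good.

Request:
arm_command(
  series=[
    {"dp": [0.014,-0.39,0.056],"angular": [0.075,0,0],"gripper": 85},
    {"dp": [0.014,-0.385,0.1],"angular": [0.075,0,0],"gripper": 85},
    {"dp": [0.013,-0.37,0.147],"angular": [0.075,0,0],"gripper": 85},
    {"dp": [0.013,-0.35,0.19],"angular": [0.075,0,0],"gripper": 85},
    {"dp": [0.083,-0.33,0.217],"angular": [0.07,0,0],"gripper": 85},
    {"dp": [0.083,-0.305,0.25],"angular": [0.07,0,0],"gripper": 85},
    {"dp": [0.083,-0.277,0.284],"angular": [0.07,0,0],"gripper": 85},
    {"dp": [0.083,-0.245,0.31],"angular": [0.07,0,0],"gripper": 85},
  ],
)

```text
clock: 2.2
position: [0.423, -0.0885, 0.2914]
ee_rot: [0.674, 0.223, 0.668, -0.223]
contact_force: [1.0, 0.5, 1.5]
width: 0.0852
```

Request:
arm_command(
  series=[
    {"dp": [0.083,-0.21,0.337],"angular": [0.07,0,0],"gripper": 85},
    {"dp": [0.083,-0.17,0.358],"angular": [0.07,0,0],"gripper": 85},
    {"dp": [0.083,-0.13,0.375],"angular": [0.07,0,0],"gripper": 85},
    {"dp": [0.083,-0.09,0.387],"angular": [0.07,0,0],"gripper": 85},
    {"dp": [0.27,-0.027,0.267],"angular": [0,0,0],"gripper": 85},
    {"dp": [0.27,-0.027,0.267],"angular": [0,0,0],"gripper": 85},
    {"dp": [0.27,-0.027,0.267],"angular": [0,0,0],"gripper": 85},
    {"dp": [0.2,-0.027,0.2],"angular": [0,0,0],"gripper": 85},
  ],
)

```text
clock: 3.2
position: [0.5388, -0.3926, 0.1265]
ee_rot: [0.606, 0.372, 0.598, -0.369]
contact_force: [-0.4, -0.3, -1.2]
width: 0.0851
```

Run:
```python
from h import *
st();b=np.array([.5533,-.3675,.06])
plan([(b,-60)],smax=.03)
d=get_image("scene");print(proj(d,[.5533,-.3675,.019]));cv2.imwrite("pics/s1.png",cv2.resize(d["image"][240:420,300:540],None,fx=3,fy=3,interpolation=2))
g=d["image"].max(2);m=np.zeros_like(g);m[320:385,360:445]=(g[320:385,360:445]<60)*255
for c in cv2.findContours(m,0,2)[0]:
    if cv2.contourArea(c)>100: e=cv2.fitEllipse(c);print(e,onz(d,*e[0],.014))
```

```text
t 3.2 p [ 0.5388 -0.3926  0.1265] nest [-0.3702 -0.0398  0.1265] yaw -63.2 xax [ 0.011 -0.003 -1.   ] F [-0.43 -0.3  -1.21] w 0.0851
0 [0.185, 0.066, -0.046] [-0.012, 0.002, -0.002]
1 [0.185, 0.067, -0.044] [-0.012, 0.001, -0.002]
2 [0.185, 0.069, -0.041] [-0.012, 0.002, -0.001]
[414.94976677 337.86158942]
((384.64691162109375, 367.5758972167969), (22.879056930541992, 25.611248016357422), 102.84797668457031) [ 0.45968898 -0.37253153  0.014     ]
((416.8111572265625, 343.2608642578125), (25.80378532409668, 32.86968231201172), 100.64886474609375) [ 0.54858163 -0.37564464  0.014     ]
```

View pics/s1.png

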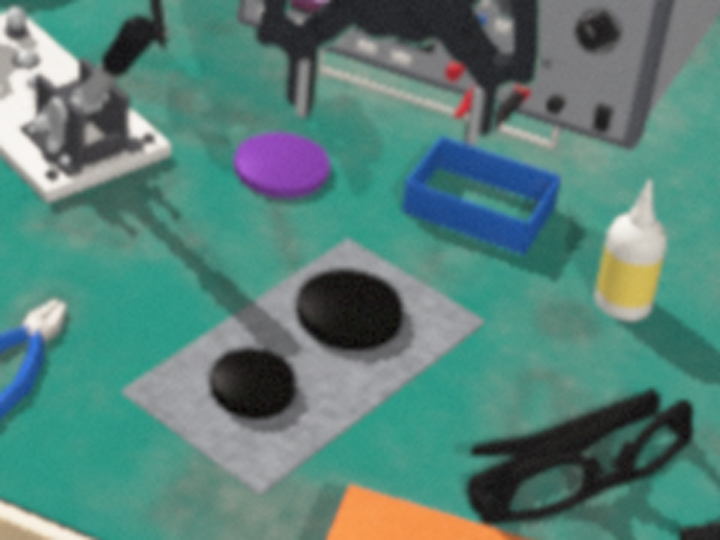

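The crop shows the open fingers at about (305,112) and (480,135), above and behind the pad, with the large blank at (350,308). The two views differ by about 7 mm in the blank's position, so I check each camera against the fingertips.

Run:
```python
from h import *
s=get_state();r=Rt(s).as_matrix();p=s["position"]
d=get_image("scene");t=get_image("top")
for sg in(1,-1):
    for back in (.0,.013):
        q=p+sg*.0475*r[:,2]-back*r[:,0];print("tip",sg,back,"scene",proj(d,q).round(1),((proj(d,q)-[300,240])*3).round(0),"top",proj(t,q).round(1))
# nest plate corners & pad in scene via top
for x,y in((-150,-50),(-150,50),(56,50),(56,-50)): print("corner scene",proj(d,n2w(x/1000,y/1000,.014)).round(1))
im=d["image"];a=cv2.resize(im[230:315,235:365],None,fx=4,fy=4,interpolation=2);u=t["image"]
c=proj(t,p).astype(int);b=cv2.resize(u[c[1]-45:c[1]+40,c[0]-35:c[0]+35],None,fx=4,fy=4,interpolation=2);print(c)
cv2.imwrite("pics/s2.png",np.hstack([a,b]))
```

```text
tip 1 0.0 scene [456.4 307.3] [469. 202.] top [479.7 213.9]
tip 1 0.013 scene [457.3 301. ] [472. 183.] top [481.7 213. ]
tip -1 0.0 scene [400.1 297.7] [300. 173.] top [436.1 237.5]
tip -1 0.013 scene [400.6 291.5] [302. 155.] top [437.5 236.9]
corner scene [355.7 286.8]
corner scene [313.9 302.8]
corner scene [265.6 254.6]
corner scene [304.4 241.9]
[458 225]
```

View pics/s2.png

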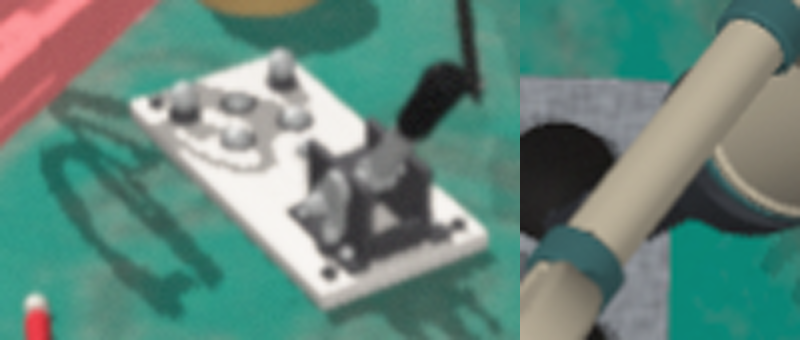

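Run:
```python
from h import *
st();d=get_image("scene");D=d["depth"]
P=[]
for v in range(230,320):
    for u in range(380,490):
        if D[v,u]>0:
            q=dep(d,u,v)
            if .06<q[2]<.2 and np.hypot(q[0]-.539,q[1]+.393)<.09: P.append((u,v,*q))
P=np.array(P);o=np.argsort(P[:,4])
for lo in (.1,.12,.13,.14,.15,.16,.17,.18): 
    m=(P[:,4]>=lo)&(P[:,4]<lo+.01);print(lo,m.sum(),P[m].mean(0).round(3) if m.any() else "")
for lohi in ((380,430),(430,490)):
    m=(P[:,0]>=lohi[0])&(P[:,0]<lohi[1]);Q=P[m];o=np.argsort(-Q[:,1])[:6];print(Q[o].round(3))
```

```text
t 3.35 p [ 0.538  -0.3916  0.1264] nest [-0.3695 -0.0388  0.1264] yaw -63.23 xax [ 0.009 -0.001 -1.   ] F [0.42 0.81 0.29] w 0.085
0.1 0 
0.12 0 
0.13 0 
0.14 0 
0.15 0 
0.16 19 [ 4.21632e+02  2.80895e+02  5.27000e-01 -3.85000e-01  1.68000e-01]
0.17 74 [ 4.24946e+02  2.78338e+02  5.27000e-01 -3.90000e-01  1.76000e-01]
0.18 99 [ 4.2799e+02  2.7402e+02  5.3000e-01 -3.9300e-01  1.8500e-01]
[[ 4.02e+02  2.79e+02  5.10e-01 -3.58e-01  1.68e-01]
 [ 4.01e+02  2.79e+02  5.08e-01 -3.57e-01  1.69e-01]
 [ 4.00e+02  2.79e+02  5.08e-01 -3.55e-01  1.67e-01]
 [ 3.99e+02  2.79e+02  5.06e-01 -3.55e-01  1.68e-01]
 [ 4.03e+02  2.78e+02  5.15e-01 -3.56e-01  1.66e-01]
 [ 4.02e+02  2.78e+02  5.09e-01 -3.58e-01  1.70e-01]]
[[ 4.56e+02  2.88e+02  5.50e-01 -4.37e-01  1.68e-01]
 [ 4.57e+02  2.88e+02  5.51e-01 -4.38e-01  1.68e-01]
 [ 4.56e+02  2.87e+02  5.50e-01 -4.37e-01  1.70e-01]
 [ 4.54e+02  2.87e+02  5.48e-01 -4.34e-01  1.69e-01]
 [ 4.57e+02  2.87e+02  5.50e-01 -4.38e-01  1.70e-01]
 [ 4.58e+02  2.87e+02  5.53e-01 -4.38e-01  1.69e-01]]
```

Request:
arm_command(
  series=[
    {"dp": [0.1,0.066,-0.046],"angular": [-0.012,0.001,0],"gripper": 0},
    {"dp": [0.1,0.066,-0.046],"angular": [-0.012,0.001,0],"gripper": 0},
    {"dp": [0.1,0.068,-0.04],"angular": [-0.012,0.001,0],"gripper": 0},
    {"dp": [0,0,0],"angular": [0,0,0],"gripper": 0},
    {"dp": [0,0,0],"angular": [0,0,0],"gripper": 0},
    {"dp": [0,0,0],"angular": [0,0,0],"gripper": 0},
    {"dp": [0,0,0],"angular": [0,0,0],"gripper": 0},
    {"dp": [0,0,0],"angular": [0,0,0],"gripper": 0},
  ],
)

```text
clock: 4.4
position: [0.5549, -0.3621, 0.0945]
ee_rot: [0.618, 0.353, 0.609, -0.349]
contact_force: [-0.3, 0.1, 0.1]
width: -0.0
```

Run:
```python
from h import *
st();d=get_image("scene");D=d["depth"];s=get_state();print("pred",proj(d,s["position"]))
P=np.array([(u,v,*dep(d,u,v)) for v in range(230,340) for u in range(380,490) if D[v,u]>0])
m=(P[:,4]>.03)&(np.hypot(P[:,2]-s["position"][0],P[:,3]-s["position"][1])<.09);Q=P[m];print(Q[np.argsort(-Q[:,1])[:12:2]].round(3))
print("pad depth z",[dep(d,u,v)[2].round(4) for u,v in((360,370),(440,340),(400,355))])
cv2.imwrite("pics/s3.png",cv2.resize(d["image"][240:400,340:500],None,fx=3,fy=3,interpolation=2))
```

```text
t 4.4 p [ 0.5549 -0.3621  0.0945] nest [-0.3366 -0.0478  0.0945] yaw -59.57 xax [ 0.013 -0.001 -1.   ] F [-0.35  0.1   0.07] w -0.0
pred [416.58159566 303.2016081 ]
[[ 4.15e+02  2.94e+02  5.43e-01 -3.65e-01  1.22e-01]
 [ 4.17e+02  2.94e+02  5.44e-01 -3.68e-01  1.24e-01]
 [ 4.18e+02  2.94e+02  5.45e-01 -3.69e-01  1.23e-01]
 [ 4.19e+02  2.93e+02  5.49e-01 -3.69e-01  1.24e-01]
 [ 4.17e+02  2.93e+02  5.45e-01 -3.67e-01  1.25e-01]
 [ 4.18e+02  2.93e+02  5.48e-01 -3.67e-01  1.23e-01]]
pad depth z [np.float64(0.0038), np.float64(0.0042), np.float64(0.0074)]
```

View pics/s3.png

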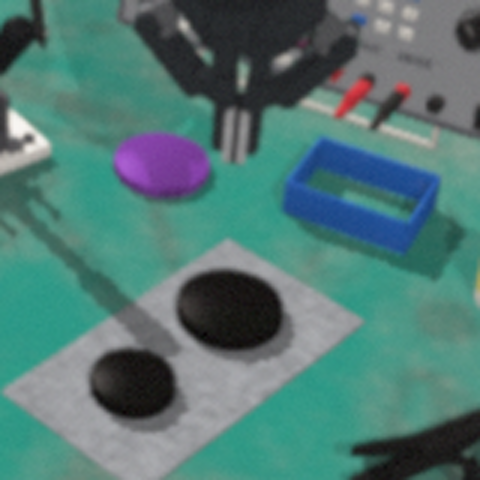

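The shut fingertips show at crop (235,155), about 25 mm above the reported TCP. I open and go down in stages, watching force and pictures.

Run:
```python
from h import *
st();plan([(np.array([.5535,-.370,.03]),-60)],smax=.014)
```

```text
t 4.45 p [ 0.5549 -0.3621  0.0945] nest [-0.3367 -0.0479  0.0945] yaw -59.57 xax [ 0.013 -0.001 -1.   ] F [-0.07 -1.23  0.33] w -0.0003
0 [0.108, -0.01, 0.009] [0.001, 0.001, -0.001]
1 [0.107, -0.01, 0.01] [0.001, 0.001, -0.001]
2 [0.108, -0.009, 0.01] [0.001, 0.001, -0.002]
3 [0.107, -0.009, 0.01] [0.001, 0.001, -0.001]
4 [0.108, -0.009, 0.009] [0.001, 0.001, -0.002]
```

Request:
arm_command(
  series=[
    {"dp": [0,-0.047,0.048],"angular": [0,0.005,-0.007],"gripper": 85},
    {"dp": [0,0,0],"angular": [0,0,0],"gripper": 85},
    {"dp": [0,0,0],"angular": [0,0,0],"gripper": 85},
    {"dp": [0,0,0],"angular": [0,0,0],"gripper": 85},
    {"dp": [0.11,0,0],"angular": [0,0,0],"gripper": 85},
    {"dp": [0.11,0,0],"angular": [0,0,0],"gripper": 85},
    {"dp": [0.11,0,0],"angular": [0,0,0],"gripper": 85},
    {"dp": [0.11,0,0],"angular": [0,0,0],"gripper": 85},
  ],
)

```text
clock: 5.45
position: [0.5526, -0.3707, 0.0383]
ee_rot: [0.613, 0.351, 0.614, -0.352]
contact_force: [-0.4, -0.0, 0.7]
width: 0.085
```

Run:
```python
from h import *
st();plan([(np.array([.5535,-.370,.012]),-60)],smax=.014)
```

```text
t 5.45 p [ 0.5526 -0.3707  0.0383] nest [-0.3456 -0.0478  0.0383] yaw -59.59 xax [-0.001 -0.    -1.   ] F [-0.38 -0.03  0.65] w 0.085
0 [0.109, 0.005, -0.001] [0.002, -0.0, 0.0]
1 [0.11, 0.005, -0.001] [0.003, -0.0, 0.001]
```

Request:
arm_command(
  series=[
    {"dp": [0.1,0.005,0],"angular": [0,0,0],"gripper": 85},
    {"dp": [0.07,0.003,0],"angular": [0,0,0],"gripper": 85},
    {"dp": [0.04,0,0],"angular": [0,0,0],"gripper": 85},
    {"dp": [0.03,0,0],"angular": [0,0,0],"gripper": 85},
    {"dp": [0,0,0],"angular": [0,0,0],"gripper": 85},
    {"dp": [0,0,0],"angular": [0,0,0],"gripper": 85},
    {"dp": [0,0,0],"angular": [0,0,0],"gripper": 85},
    {"dp": [0,0,0],"angular": [0,0,0],"gripper": 85},
  ],
)

```text
clock: 6.45
position: [0.5536, -0.3702, 0.007]
ee_rot: [0.613, 0.351, 0.614, -0.352]
contact_force: [0.3, 1.1, 0.4]
width: 0.0851
```

Run:
```python
from h import *
st();d=get_image("scene");s=get_state();r=Rt(s).as_matrix()
for sg in(1,-1):
    q=s["position"]+sg*.05*r[:,2];print((proj(d,q)-[340,250])*4,(proj(d,q-.013*r[:,0])-[340,250])*4)
cv2.imwrite("pics/s4.png",cv2.resize(d["image"][250:390,340:500],None,fx=4,fy=4,interpolation=2))
```

```text
t 6.45 p [ 0.5536 -0.3702  0.007 ] nest [-0.3449 -0.0486  0.007 ] yaw -59.59 xax [-0.001 -0.    -1.   ] F [0.31 1.07 0.38] w 0.0851
[413.10486104 390.29778738] [416.30080594 368.53254656]
[194.03529102 357.82745752] [195.74098749 336.17462223]
```

View pics/s4.png

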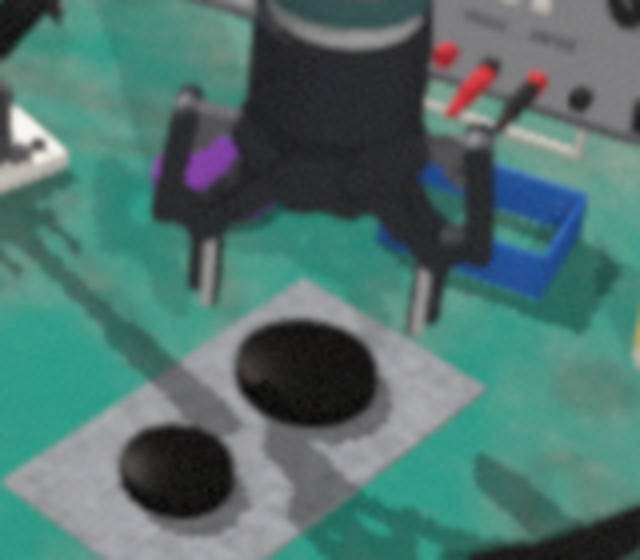

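The crop shows the tips at (205,300) and (425,330), still about 17 mm above where the TCP says, and clear of the blank. I lower slowly with small rows and check force and tip depth.

Request:
arm_command(
  series=[
    {"dp": [0.03,0,0],"angular": [0,0,0],"gripper": 85},
    {"dp": [0.02,0,0],"angular": [0,0,0],"gripper": 85},
    {"dp": [0.02,0,0],"angular": [0,0,0],"gripper": 85},
    {"dp": [0.02,0,0],"angular": [0,0,0],"gripper": 85},
    {"dp": [0,0,0],"angular": [0,0,0],"gripper": 85},
    {"dp": [0,0,0],"angular": [0,0,0],"gripper": 85},
    {"dp": [0,0,0],"angular": [0,0,0],"gripper": 85},
    {"dp": [0,0,0],"angular": [0,0,0],"gripper": 85},
  ],
)

```text
clock: 7.5
position: [0.5535, -0.3702, -0.0047]
ee_rot: [0.613, 0.351, 0.614, -0.352]
contact_force: [-0.4, -0.9, -0.2]
width: 0.0849
```

```bash
cat >> h.py <<'E'
def tips(d,p,box,zmin):
    D=d["depth"];u0,u1,v0,v1=box
    P=np.array([(u,v,*dep(d,u,v)) for v in range(v0,v1) for u in range(u0,u1) if D[v,u]>0])
    m=(P[:,4]>zmin)&(np.hypot(P[:,2]-p[0],P[:,3]-p[1])<.09);Q=P[m];um=np.median(Q[:,0])
    for S in (Q[Q[:,0]<um],Q[Q[:,0]>=um]):
        if len(S): o=np.argsort(-S[:,1])[:8];print("lowest",S[o].mean(0).round(3),"minz",np.sort(S[:,4])[:8].mean().round(4))
E
python3 - <<'E'
from h import *
st();d=get_image("scene");p=get_state()["position"];tips(d,p,(370,398,270,350),.012);tips(d,p,(434,465,270,350),.012)
E
```

```text
t 7.5 p [ 0.5535 -0.3702 -0.0047] nest [-0.3449 -0.0485 -0.0047] yaw -59.59 xax [-0.001  0.    -1.   ] F [-0.4  -0.88 -0.22] w 0.0849
lowest [ 3.875e+02  3.245e+02  5.210e-01 -3.280e-01  4.700e-02] minz 0.0473
lowest [ 3.915e+02  3.295e+02  5.220e-01 -3.360e-01  4.000e-02] minz 0.0398
lowest [ 4.4250e+02  3.3725e+02  5.6700e-01 -4.1500e-01  4.0000e-02] minz 0.0393
lowest [ 4.46375e+02  3.34250e+02  5.74000e-01 -4.18000e-01  4.40000e-02] minz 0.0444
```

Request:
arm_command(
  series=[
    {"dp": [0.03,0,0],"angular": [0,0,0],"gripper": 85},
    {"dp": [0.03,0,0],"angular": [0,0,0],"gripper": 85},
    {"dp": [0.02,0,0],"angular": [0,0,0],"gripper": 85},
    {"dp": [0.02,0,0],"angular": [0,0,0],"gripper": 85},
    {"dp": [0.02,0,0],"angular": [0,0,0],"gripper": 85},
    {"dp": [0.01,0,0],"angular": [0,0,0],"gripper": 85},
    {"dp": [0,0,0],"angular": [0,0,0],"gripper": 85},
    {"dp": [0,0,0],"angular": [0,0,0],"gripper": 85},
  ],
)

```text
clock: 8.55
position: [0.5534, -0.3702, -0.0216]
ee_rot: [0.613, 0.351, 0.614, -0.352]
contact_force: [-0.1, -0.2, 0.2]
width: 0.0851
```

Run:
```python
from h import *
st();d=get_image("scene");p=get_state()["position"];tips(d,p,(370,398,270,350),.012);tips(d,p,(434,465,270,350),.012)
cv2.imwrite("pics/s5.png",cv2.resize(d["image"][250:390,340:500],None,fx=4,fy=4,interpolation=2))
```

```text
t 8.55 p [ 0.5534 -0.3702 -0.0216] nest [-0.3448 -0.0484 -0.0216] yaw -59.58 xax [-0.001  0.    -1.   ] F [-0.1  -0.22  0.17] w 0.0851
lowest [ 3.86625e+02  3.31625e+02  5.20000e-01 -3.27000e-01  3.10000e-02] minz 0.0305
lowest [ 3.905e+02  3.365e+02  5.220e-01 -3.360e-01  2.300e-02] minz 0.0225
lowest [ 4.41125e+02  3.44125e+02  5.67000e-01 -4.15000e-01  2.40000e-02] minz 0.0233
lowest [ 4.44875e+02  3.42500e+02  5.73000e-01 -4.18000e-01  2.60000e-02] minz 0.0255
```

View pics/s5.png

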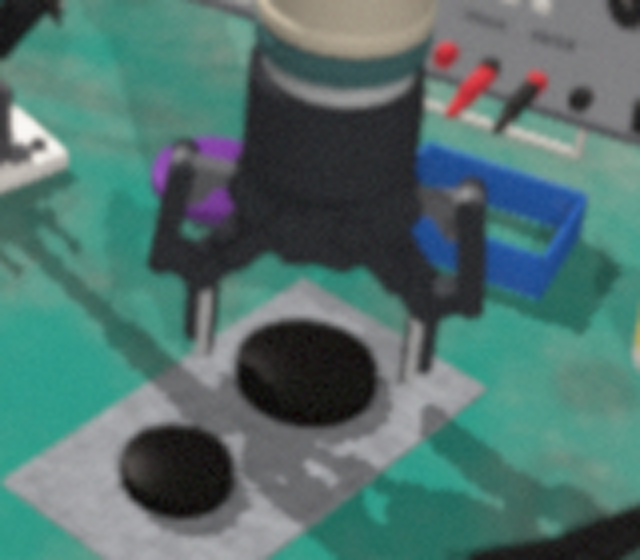

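The crop shows the fingers straddling the large blank (306,372), with tips at about z = 23 mm. I go down 7.5 mm more and close gently.

Request:
arm_command(
  series=[
    {"dp": [0.02,0,0],"angular": [0,0,0],"gripper": 85},
    {"dp": [0.02,0,0],"angular": [0,0,0],"gripper": 85},
    {"dp": [0.02,0,0],"angular": [0,0,0],"gripper": 85},
    {"dp": [0.003,0,0],"angular": [0,0,0],"gripper": 85},
    {"dp": [0,0,0],"angular": [0,0,0],"gripper": 76},
    {"dp": [0,0,0],"angular": [0,0,0],"gripper": 70},
    {"dp": [0,0,0],"angular": [0,0,0],"gripper": 60},
    {"dp": [0,0,0],"angular": [0,0,0],"gripper": 55},
  ],
  grip_force=20,
)

```text
clock: 9.6
position: [0.5544, -0.3711, -0.0282]
ee_rot: [0.614, 0.351, 0.613, -0.352]
contact_force: [0.3, -0.3, -1.5]
width: 0.0638
```

Run:
```python
from h import *
st();d=get_image("scene");p=get_state()["position"];tips(d,p,(370,400,270,370),.008);tips(d,p,(430,465,270,370),.008)
```

```text
t 9.6 p [ 0.5544 -0.3711 -0.0282] nest [-0.3455 -0.0496 -0.0282] yaw -59.59 xax [ 0.001 -0.002 -1.   ] F [ 0.32 -0.28 -1.49] w 0.0638
lowest [ 3.8900e+02  3.6525e+02  4.6700e-01 -3.7600e-01  1.7000e-02] minz 0.0124
lowest [ 3.9600e+02  3.6875e+02  4.7000e-01 -3.8900e-01  1.5000e-02] minz 0.0093
lowest [ 4.3300e+02  3.5125e+02  5.5400e-01 -4.0700e-01  1.1000e-02] minz 0.0095
lowest [ 4.39875e+02  3.45875e+02  5.69000e-01 -4.11000e-01  1.60000e-02] minz 0.0159
```

Request:
arm_command(
  series=[
    {"dp": [0,0,0],"angular": [0,0,0],"gripper": 55},
    {"dp": [0,0,0],"angular": [0,0,0],"gripper": 55},
    {"dp": [0,0,0],"angular": [0,0,0],"gripper": 55},
    {"dp": [-0.05,0,0],"angular": [0,0,0],"gripper": 55},
    {"dp": [-0.08,0,0],"angular": [0,0,0],"gripper": 55},
    {"dp": [-0.08,0,0],"angular": [0,0,0],"gripper": 55},
    {"dp": [-0.1,0,0],"angular": [0,0,0],"gripper": 55},
    {"dp": [0,0,0],"angular": [0,0,0],"gripper": 55},
  ],
)

```text
clock: 10.65
position: [0.5539, -0.3705, 0.0109]
ee_rot: [0.614, 0.351, 0.614, -0.352]
contact_force: [0.2, 0.7, -1.1]
width: 0.0636
```

Run:
```python
from h import *
st();d=get_image("scene")
cv2.imwrite("pics/s6.png",cv2.resize(d["image"][250:390,340:500],None,fx=4,fy=4,interpolation=2))
```

```text
t 10.65 p [ 0.5539 -0.3705  0.0109] nest [-0.345  -0.0489  0.0109] yaw -59.58 xax [-0.    -0.001 -1.   ] F [ 0.15  0.67 -1.12] w 0.0636
```

View pics/s6.png

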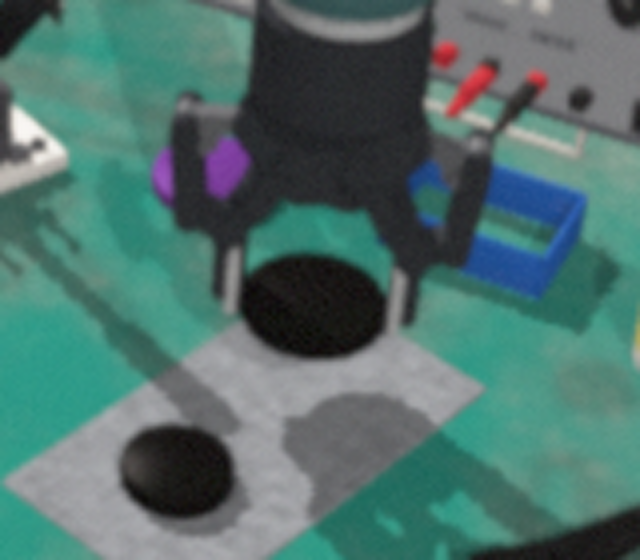

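The blank is held and the small one is undisturbed (177,470). Blank underside = TCP z + 0.0323. I lift high over the lever, go to the nest and turn to -14.3°.

```bash
cat >> h.py <<'E'
NO=NO+np.array([.001,-.0018,0])
YN=np.rad2deg(NA)-90
E
python3 - <<'E'
from h import *
d=get_image("scene");print("pred blank px",proj(d,[.553,-.3685,.009]),"seen 416.8 343.3")
p=get_state()["position"]
plan([(p+[0,0,.18],-59.6),(n2w(-.005,0,.19),YN),(n2w(-.005,0,.09),YN)],smax=.042)
E
```

```text
pred blank px [414.83662091 342.36404524] seen 416.8 343.3
0 [-0.3, -0.0, -0.001] [0.0, -0.0, 0.0]
1 [-0.3, -0.001, -0.001] [0.0, -0.0, 0.0]
2 [-0.3, -0.0, -0.0] [0.0, -0.0, 0.0]
3 [-0.3, -0.001, -0.001] [0.0, -0.001, 0.0]
4 [-0.3, -0.0, 0.0] [0.0, -0.0, 0.001]
5 [-0.0, 0.19, -0.253] [-0.056, -0.0, -0.0]
6 [-0.0, 0.211, -0.235] [-0.056, -0.0, -0.0]
7 [-0.0, 0.231, -0.216] [-0.056, -0.0, -0.0]
8 [-0.0, 0.249, -0.194] [-0.056, -0.0, -0.0]
9 [-0.0, 0.265, -0.172] [-0.056, -0.0, -0.0]
10 [-0.001, 0.279, -0.148] [-0.056, -0.0, -0.0]
11 [-0.0, 0.291, -0.123] [-0.056, -0.0, -0.0]
12 [-0.001, 0.301, -0.096] [-0.056, -0.0, -0.0]
13 [-0.0, 0.308, -0.07] [-0.055, -0.0, -0.0]
14 [0.278, -0.0, 0.0] [-0.0, -0.0, -0.0]
15 [0.277, -0.0, 0.0] [-0.0, -0.0, -0.0]
16 [0.278, -0.0, 0.0] [-0.0, -0.0, -0.0]
```

Request:
arm_command(
  series=[
    {"dp": [-0.15,0,0],"angular": [0,0,0],"gripper": 55},
    {"dp": [-0.3,0,0],"angular": [0,0,0],"gripper": 55},
    {"dp": [-0.3,0,0],"angular": [0,0,0],"gripper": 55},
    {"dp": [-0.3,0,0],"angular": [0,0,0],"gripper": 55},
    {"dp": [-0.3,0,0],"angular": [0,0,0],"gripper": 55},
    {"dp": [-0.15,0,0],"angular": [0,0,0],"gripper": 55},
    {"dp": [0,0.1,-0.13],"angular": [-0.03,0,0],"gripper": 55},
    {"dp": [0,0.2,-0.24],"angular": [-0.056,0,0],"gripper": 55},
  ],
)

```text
clock: 11.75
position: [0.5595, -0.3124, 0.1992]
ee_rot: [0.636, 0.308, 0.637, -0.308]
contact_force: [-0.5, 0.9, -1.0]
width: 0.0636
```

Run:
```python
from h import *
st();plan([(n2w(-.005,0,.19),YN),(n2w(-.005,0,.09),YN)],smax=.042)
```

```text
t 11.75 p [ 0.5595 -0.3124  0.1992] nest [-0.2858 -0.0386  0.1992] yaw -51.66 xax [-0.002  0.001 -1.   ] F [-0.48  0.92 -1.  ] w 0.0636
0 [0.011, 0.238, -0.239] [-0.059, -0.0, 0.0]
1 [0.011, 0.259, -0.216] [-0.059, -0.0, -0.0]
2 [0.011, 0.278, -0.192] [-0.059, -0.0, -0.0]
3 [0.011, 0.294, -0.165] [-0.06, -0.0, -0.0]
4 [0.012, 0.309, -0.136] [-0.059, -0.0, -0.0]
5 [0.011, 0.32, -0.107] [-0.06, -0.001, -0.0]
6 [0.012, 0.329, -0.077] [-0.059, -0.0, -0.0]
7 [0.278, -0.0, 0.0] [-0.0, -0.0, -0.0]
8 [0.278, -0.0, 0.0] [-0.0, -0.0, -0.0]
9 [0.277, -0.001, 0.0] [-0.0, -0.0, -0.0]
```

Request:
arm_command(
  series=[
    {"dp": [0,0.24,-0.24],"angular": [-0.059,0,0],"gripper": 55},
    {"dp": [0,0.26,-0.215],"angular": [-0.059,0,0],"gripper": 55},
    {"dp": [0,0.28,-0.19],"angular": [-0.059,0,0],"gripper": 55},
    {"dp": [0,0.295,-0.165],"angular": [-0.06,0,0],"gripper": 55},
    {"dp": [0,0.31,-0.135],"angular": [-0.06,0,0],"gripper": 55},
    {"dp": [0,0.32,-0.105],"angular": [-0.06,0,0],"gripper": 55},
    {"dp": [0,0.2,-0.05],"angular": [-0.059,0,0],"gripper": 55},
    {"dp": [0,0.1,-0.025],"angular": [0,0,0],"gripper": 55},
  ],
)

```text
clock: 12.75
position: [0.5771, -0.0089, 0.1936]
ee_rot: [0.696, 0.078, 0.71, -0.069]
contact_force: [0.3, -0.2, -1.5]
width: 0.0637
```

Run:
```python
from h import *
st();plan([(n2w(-.005,0,.14),YN),(n2w(-.005,0,.04),YN)],smax=.03)
```

```text
t 12.75 p [ 0.5771 -0.0089  0.1936] nest [0.0126 0.0193 0.1936] yaw -11.93 xax [-0.018  0.014 -1.   ] F [ 0.33 -0.21 -1.48] w 0.0637
0 [0.221, -0.079, 0.082] [0.013, -0.007, -0.003]
1 [0.222, -0.076, 0.081] [0.013, -0.006, -0.003]
2 [0.208, 0.0, 0.0] [0.0, -0.0, -0.0]
3 [0.209, 0.0, 0.0] [0.0, -0.0, -0.0]
4 [0.208, 0.0, 0.0] [0.0, -0.0, -0.0]
5 [0.209, 0.0, 0.0] [0.0, -0.0, -0.0]
```

Request:
arm_command(
  series=[
    {"dp": [0.05,-0.06,0.075],"angular": [0.013,-0.007,-0.003],"gripper": 55},
    {"dp": [0.15,-0.06,0.075],"angular": [0.013,-0.006,-0.003],"gripper": 55},
    {"dp": [0.21,-0.02,0.01],"angular": [0,0,0],"gripper": 55},
    {"dp": [0.21,0,0],"angular": [0,0,0],"gripper": 55},
    {"dp": [0.21,0,0],"angular": [0,0,0],"gripper": 55},
    {"dp": [0.21,0,0],"angular": [0,0,0],"gripper": 55},
    {"dp": [0.1,0,0],"angular": [0,0,0],"gripper": 55},
    {"dp": [0,0,0],"angular": [0,0,0],"gripper": 55},
  ],
)

```text
clock: 13.75
position: [0.5916, -0.0393, 0.0486]
ee_rot: [0.701, 0.091, 0.701, -0.096]
contact_force: [-0.5, -0.1, -1.7]
width: 0.0642
```

Run:
```python
from h import *
st();plan([(n2w(-.005,0,.02),YN)],smax=.015)
```

```text
t 13.75 p [ 0.5916 -0.0393  0.0486] nest [-0.0134 -0.0022  0.0486] yaw -15.17 xax [-0.001 -0.007 -1.   ] F [-0.48 -0.09 -1.65] w 0.0642
0 [0.119, 0.036, -0.01] [-0.005, 0.0, 0.002]
1 [0.119, 0.035, -0.009] [-0.005, 0.001, 0.002]
```

Request:
arm_command(
  series=[
    {"dp": [0.08,0.036,-0.01],"angular": [-0.005,0,0.002],"gripper": 55},
    {"dp": [0.08,0.034,-0.009],"angular": [-0.005,0,0.002],"gripper": 55},
    {"dp": [0.06,0,0],"angular": [0,0,0],"gripper": 55},
    {"dp": [0.02,0,0],"angular": [0,0,0],"gripper": 55},
    {"dp": [0,0,0],"angular": [0,0,0],"gripper": 55},
    {"dp": [0,0,0],"angular": [0,0,0],"gripper": 55},
    {"dp": [0,0,0],"angular": [0,0,0],"gripper": 55},
    {"dp": [0,0,0],"angular": [0,0,0],"gripper": 55},
  ],
)

```text
clock: 14.75
position: [0.5942, -0.0308, 0.0208]
ee_rot: [0.704, 0.087, 0.699, -0.088]
contact_force: [0.4, -0.3, -1.2]
width: 0.0638
```

Run:
```python
from h import *
st();s=get_state()
d=get_image("scene");t=get_image("top")
zb=s["position"][2]+.0323
c=np.append(s["position"][:2],zb+.005)
o=np.array([235,225]);sh=np.array([1.9,1.5])
print("pred blank centre crop",(proj(d,c)+sh-o)*4, "top",proj(t,c))
im=d["image"].copy()
big=cv2.resize(im[225:320,235:365],None,fx=4,fy=4,interpolation=2)
g=im.max(2);m=np.zeros_like(g)
# predicted posts/rim overlay
def poly(P,col):
    q=np.array([(proj(d,x)+sh-o)*4 for x in P]);cv2.polylines(big,[q.astype(np.int32)],True,col,1)
A=np.linspace(0,2*np.pi,40)
poly([c+[.0325*np.cos(a),.0325*np.sin(a),0] for a in A],(0,255,255))
poly([n2w(.0325*np.cos(a),.0325*np.sin(a),.027) for a in A],(0,0,255))
for y in(.031,-.031): poly([n2w(.026+.008*np.cos(a),y+.008*np.sin(a),.027) for a in A],(255,0,0))
poly([n2w(x,y,.014) for x,y in((-.15,-.05),(-.15,.05),(.056,.05),(.056,-.05))],(0,255,0))
cv2.imwrite("pics/s7.png",np.hstack([big,cv2.resize(t["image"][170:265,235:300],None,fx=4,fy=4,interpolation=2)]))
```

```text
t 14.75 p [ 0.5942 -0.0308  0.0208] nest [-0.0044 -0.0027  0.0208] yaw -14.22 xax [ 0.007 -0.002 -1.   ] F [ 0.41 -0.32 -1.2 ] w 0.0638
pred blank centre crop [268.80923606  79.32971959] top [268.76966518 206.53317345]
```

View pics/s7.png

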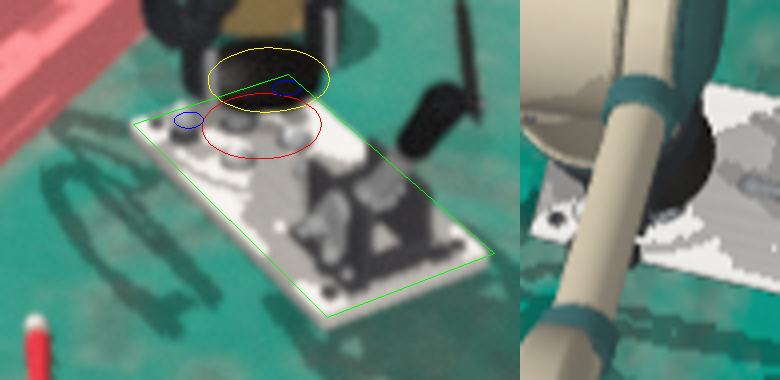

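The overlay of the blank in hand (yellow, predicted centre 269,79) matches the picture to about 1 mm, and plate and posts line up too. I lower at nest x = -5 mm, y = 0.

Run:
```python
from h import *
plan([(n2w(-.005,0,.003),YN)],smax=.006)
```

```text
0 [0.049, -0.002, -0.008] [0.0, 0.002, 0.0]
1 [0.049, -0.001, -0.007] [0.001, 0.001, 0.0]
2 [0.05, -0.002, -0.007] [0.0, 0.002, 0.0]
```

Request:
arm_command(
  series=[
    {"dp": [0.03,-0.002,-0.01],"angular": [0,0.002,0],"gripper": 55},
    {"dp": [0.03,-0.001,-0.01],"angular": [0,0.002,0],"gripper": 55},
    {"dp": [0.03,0,-0.005],"angular": [0,0.001,0],"gripper": 55},
    {"dp": [0.03,0,0],"angular": [0,0,0],"gripper": 55},
    {"dp": [0.02,0,0],"angular": [0,0,0],"gripper": 55},
    {"dp": [0,0,0],"angular": [0,0,0],"gripper": 55},
    {"dp": [0,0,0],"angular": [0,0,0],"gripper": 55},
    {"dp": [0,0,0],"angular": [0,0,0],"gripper": 55},
  ],
)

```text
clock: 15.85
position: [0.5909, -0.0304, 0.0025]
ee_rot: [0.701, 0.088, 0.702, -0.087]
contact_force: [0.5, 0.3, -1.5]
width: 0.0637
```

Run:
```python
from h import *
st();plan([(n2w(-.005,0,-.0085),YN)],smax=.002)
```

```text
t 15.85 p [ 0.5909 -0.0304  0.0025] nest [-0.0049  0.0007  0.0025] yaw -14.22 xax [-0.002  0.    -1.   ] F [ 0.5   0.26 -1.52] w 0.0637
0 [0.015, -0.0, 0.001] [0.0, -0.0, 0.0]
1 [0.015, -0.0, 0.001] [0.0, -0.0, 0.0]
2 [0.015, -0.0, 0.001] [0.0, -0.0, 0.0]
3 [0.016, -0.0, 0.001] [0.0, -0.0, 0.0]
4 [0.015, -0.001, 0.001] [0.001, -0.001, 0.0]
5 [0.016, -0.0, 0.001] [0.0, -0.0, 0.0]
```

Request:
arm_command(
  series=[
    {"dp": [0.015,0,0],"angular": [0,0,0],"gripper": 55},
    {"dp": [0.015,0,0],"angular": [0,0,0],"gripper": 55},
    {"dp": [0.015,0,0],"angular": [0,0,0],"gripper": 55},
    {"dp": [0.015,0,0],"angular": [0,0,0],"gripper": 55},
    {"dp": [0.015,0,0],"angular": [0,0,0],"gripper": 55},
    {"dp": [0.008,0,0],"angular": [0,0,0],"gripper": 55},
    {"dp": [0,0,0],"angular": [0,0,0],"gripper": 55},
    {"dp": [0,0,0],"angular": [0,0,0],"gripper": 55},
  ],
)

```text
clock: 16.85
position: [0.591, -0.0304, -0.008]
ee_rot: [0.701, 0.088, 0.702, -0.088]
contact_force: [0.6, 0.4, -1.7]
width: 0.064
```

Run:
```python
from h import *
st()
```

```text
t 16.85 p [ 0.591  -0.0304 -0.008 ] nest [-0.0049  0.0006 -0.008 ] yaw -14.22 xax [-0.001  0.    -1.   ] F [ 0.55  0.39 -1.69] w 0.064
```

Request:
arm_command(
  series=[
    {"dp": [0.004,0,0],"angular": [0,0,0],"gripper": 55},
    {"dp": [0,0,0],"angular": [0,0,0],"gripper": 55},
    {"dp": [0.004,0,0],"angular": [0,0,0],"gripper": 55},
    {"dp": [0,0,0],"angular": [0,0,0],"gripper": 55},
    {"dp": [0.004,0,0],"angular": [0,0,0],"gripper": 55},
    {"dp": [0,0,0],"angular": [0,0,0],"gripper": 55},
    {"dp": [0,0,0],"angular": [0,0,0],"gripper": 55},
    {"dp": [0,0,0],"angular": [0,0,0],"gripper": 55},
  ],
)

```text
clock: 17.85
position: [0.5911, -0.0304, -0.0094]
ee_rot: [0.701, 0.088, 0.702, -0.088]
contact_force: [0.1, 0.7, -1.0]
width: 0.0639
```

Run:
```python
from h import *
st()
```

```text
t 17.85 p [ 0.5911 -0.0304 -0.0094] nest [-0.0048  0.0004 -0.0094] yaw -14.22 xax [-0.001  0.    -1.   ] F [ 0.1   0.7  -1.03] w 0.0639
```

Request:
arm_command(
  series=[
    {"dp": [0.004,0,0],"angular": [0,0,0],"gripper": 55},
    {"dp": [0,0,0],"angular": [0,0,0],"gripper": 55},
    {"dp": [0,0,0],"angular": [0,0,0],"gripper": 55},
    {"dp": [0.004,0,0],"angular": [0,0,0],"gripper": 55},
    {"dp": [0,0,0],"angular": [0,0,0],"gripper": 55},
    {"dp": [0,0,0],"angular": [0,0,0],"gripper": 55},
    {"dp": [0,0,0],"angular": [0,0,0],"gripper": 55},
    {"dp": [0,0,0],"angular": [0,0,0],"gripper": 55},
  ],
)

```text
clock: 18.85
position: [0.5912, -0.0304, -0.0104]
ee_rot: [0.701, 0.088, 0.702, -0.088]
contact_force: [0.9, -0.7, -1.4]
width: 0.0637
```

Run:
```python
from h import *
st()
```

```text
t 18.85 p [ 0.5912 -0.0304 -0.0104] nest [-0.0048  0.0004 -0.0104] yaw -14.22 xax [-0.001  0.    -1.   ] F [ 0.93 -0.67 -1.37] w 0.0637
```

Request:
arm_command(
  series=[
    {"dp": [0.004,0,0],"angular": [0,0,0],"gripper": 55},
    {"dp": [0,0,0],"angular": [0,0,0],"gripper": 55},
    {"dp": [0,0,0],"angular": [0,0,0],"gripper": 55},
    {"dp": [0.004,0,0],"angular": [0,0,0],"gripper": 55},
    {"dp": [0,0,0],"angular": [0,0,0],"gripper": 55},
    {"dp": [0,0,0],"angular": [0,0,0],"gripper": 55},
    {"dp": [0,0,0],"angular": [0,0,0],"gripper": 55},
    {"dp": [0,0,0],"angular": [0,0,0],"gripper": 55},
  ],
)

```text
clock: 19.85
position: [0.5916, -0.0305, -0.0105]
ee_rot: [0.702, 0.088, 0.702, -0.088]
contact_force: [0.1, 0.7, 1.3]
width: 0.0636
```

Run:
```python
from h import *
st()
```

```text
t 19.85 p [ 0.5916 -0.0305 -0.0105] nest [-0.0048 -0.     -0.0105] yaw -14.22 xax [ 0. -0. -1.] F [0.12 0.72 1.28] w 0.0636
```

Touchdown was felt: Fz rose by 2.7 N at the expected height. I release and rise.

Request:
arm_command(
  series=[
    {"dp": [0,0,0],"angular": [0,0,0],"gripper": 66},
    {"dp": [0,0,0],"angular": [0,0,0],"gripper": 72},
    {"dp": [0,0,0],"angular": [0,0,0],"gripper": 80},
    {"dp": [0,0,0],"angular": [0,0,0],"gripper": 85},
    {"dp": [0,0,0],"angular": [0,0,0],"gripper": 85},
    {"dp": [-0.1,0,0],"angular": [0,0,0],"gripper": 85},
    {"dp": [-0.2,0,0],"angular": [0,0,0],"gripper": 85},
    {"dp": [-0.2,0,0],"angular": [0,0,0],"gripper": 85},
  ],
)

```text
clock: 20.85
position: [0.5904, -0.0304, 0.0503]
ee_rot: [0.7, 0.088, 0.703, -0.087]
contact_force: [0.3, 0.6, 1.0]
width: 0.0851
```

Run:
```python
from h import *
st();d=get_image("scene")
# blank ellipse in scene
g=d["image"].max(2);o=np.array([235,225]);sh=np.array([1.9,1.5])
big=cv2.resize(d["image"][225:320,235:365],None,fx=5,fy=5,interpolation=2)
A=np.linspace(0,2*np.pi,40)
def poly(P,col):
    q=np.array([(proj(d,x)+sh-o)*5 for x in P]);cv2.polylines(big,[q.astype(np.int32)],True,col,1)
poly([n2w(.0325*np.cos(a)-.0048,.0325*np.sin(a),.032) for a in A],(0,255,255))
cv2.imwrite("pics/s8.png",big)
m=np.zeros_like(g);m[235:275,275:325]=(g[235:275,275:325]<55)*255
for c in cv2.findContours(m,0,2)[0]:
    if cv2.contourArea(c)>100: print(cv2.boundingRect(c),cv2.fitEllipse(c))
q=np.array([proj(d,n2w(.0325*np.cos(a)-.0048,.0325*np.sin(a),z))+sh for a in A for z in(.022,.032)]);print("pred bbox",q.min(0),q.max(0))
```

```text
t 20.85 p [ 0.5904 -0.0304  0.0503] nest [-0.0049  0.0011  0.0503] yaw -14.22 xax [-0.004  0.001 -1.   ] F [0.26 0.61 1.01] w 0.0851
(285, 248, 28, 18) ((299.7803039550781, 256.25921630859375), (17.942564010620117, 26.348602294921875), 87.12388610839844)
pred bbox [286.49049394 247.52523627] [316.53943387 267.75657454]
```

Run:
```python
from h import *
plan([(n2w(-.050,0,.055),YN),(n2w(-.050,0,.0),YN)],smax=.018)
```

```text
0 [-0.003, -0.126, -0.004] [0.0, 0.001, -0.0]
1 [-0.004, -0.126, -0.004] [0.001, 0.0, -0.0]
2 [-0.003, -0.126, -0.003] [0.0, 0.001, -0.0]
3 [0.114, 0.0, 0.0] [0.0, -0.0, -0.0]
4 [0.115, 0.0, 0.0] [0.0, -0.0, -0.0]
5 [0.114, 0.0, 0.0] [0.0, -0.0, -0.0]
6 [0.115, 0.0, 0.0] [0.0, -0.0, -0.0]
```

Request:
arm_command(
  series=[
    {"dp": [0,-0.126,-0.004],"angular": [0,0.001,0],"gripper": 34},
    {"dp": [0,-0.126,-0.004],"angular": [0,0.001,0],"gripper": 34},
    {"dp": [0,-0.1,-0.004],"angular": [0,0,0],"gripper": 34},
    {"dp": [0,0,0],"angular": [0,0,0],"gripper": 34},
    {"dp": [0,0,0],"angular": [0,0,0],"gripper": 34},
    {"dp": [0,0,0],"angular": [0,0,0],"gripper": 34},
    {"dp": [0,0,0],"angular": [0,0,0],"gripper": 34},
    {"dp": [0,0,0],"angular": [0,0,0],"gripper": 34},
  ],
)

```text
clock: 21.9
position: [0.5788, -0.0742, 0.0522]
ee_rot: [0.7, 0.088, 0.703, -0.087]
contact_force: [0.3, -1.2, -0.8]
width: 0.0336
```

Run:
```python
from h import *
st();plan([(n2w(-.051,0,.015),YN)],smax=.012)
d=get_image("scene");p=get_state()["position"];print(proj(d,p));u,v=proj(d,p).astype(int);tips(d,p,(u-25,u,v-50,v+10),.05);tips(d,p,(u,u+25,v-50,v+10),.05)
```

```text
t 21.9 p [ 0.5788 -0.0742  0.0522] nest [-0.0503  0.0015  0.0522] yaw -14.25 xax [-0.003  0.001 -1.   ] F [ 0.29 -1.25 -0.81] w 0.0336
0 [0.078, -0.002, 0.003] [0.0, -0.001, -0.0]
1 [0.077, -0.001, 0.004] [0.0, -0.0, -0.0]
2 [0.078, -0.002, 0.003] [0.0, -0.001, -0.0]
3 [0.077, -0.001, 0.003] [0.001, -0.0, -0.0]
[309.6789457  256.09343843]
lowest [ 2.965e+02  2.440e+02  5.500e-01 -6.500e-02  9.100e-02] minz 0.091
lowest [ 3.02875e+02  2.48875e+02  5.55000e-01 -7.80000e-02  8.30000e-02] minz 0.0826
lowest [ 3.16875e+02  2.51625e+02  5.78000e-01 -9.60000e-02  7.30000e-02] minz 0.0719
lowest [ 3.29375e+02  2.64375e+02  5.78000e-01 -1.31000e-01  5.80000e-02] minz 0.0533
```

Request:
arm_command(
  series=[
    {"dp": [0.07,-0.003,0.006],"angular": [0,0,0],"gripper": 34},
    {"dp": [0.08,-0.002,0.004],"angular": [0,0,0],"gripper": 34},
    {"dp": [0.08,0,0.003],"angular": [0,0,0],"gripper": 34},
    {"dp": [0.08,0,0],"angular": [0,0,0],"gripper": 34},
    {"dp": [0.06,0,0],"angular": [0,0,0],"gripper": 34},
    {"dp": [0.02,0,0],"angular": [0,0,0],"gripper": 34},
    {"dp": [0,0,0],"angular": [0,0,0],"gripper": 34},
    {"dp": [0,0,0],"angular": [0,0,0],"gripper": 34},
  ],
)

```text
clock: 22.95
position: [0.5798, -0.0748, 0.0014]
ee_rot: [0.7, 0.088, 0.703, -0.087]
contact_force: [0.3, 0.1, 0.3]
width: 0.034
```

Run:
```python
from h import *
st();plan([(n2w(-.0505,0,-.006),YN)],smax=.006)
```

```text
t 22.95 p [ 0.5798 -0.0748  0.0014] nest [-0.0507  0.0005  0.0014] yaw -14.23 xax [-0.005  0.001 -1.   ] F [0.32 0.09 0.3 ] w 0.034
0 [0.031, 0.001, 0.002] [0.0, -0.002, -0.0]
1 [0.031, 0.0, 0.002] [0.001, -0.001, -0.0]
```

Request:
arm_command(
  series=[
    {"dp": [0.03,0,0.003],"angular": [0,-0.002,0],"gripper": 34},
    {"dp": [0.025,0,0.001],"angular": [0,-0.001,0],"gripper": 34},
    {"dp": [0.005,0,0],"angular": [0,0,0],"gripper": 34},
    {"dp": [0,0.008,0],"angular": [0,0,0],"gripper": 34},
    {"dp": [0,0.008,0],"angular": [0,0,0],"gripper": 34},
    {"dp": [0,0.008,0],"angular": [0,0,0],"gripper": 34},
    {"dp": [0,0,0],"angular": [0,0,0],"gripper": 34},
    {"dp": [0,0,0],"angular": [0,0,0],"gripper": 34},
  ],
)

```text
clock: 23.95
position: [0.5817, -0.072, -0.0054]
ee_rot: [0.702, 0.088, 0.701, -0.087]
contact_force: [0.5, -0.3, 0.4]
width: 0.034
```

```bash
cat >> h.py <<'E'
def nf():
    s=get_state();f=s["contact_force"];print("nest F",round(f@NX,2),round(f@NY,2),round(f[2],2),end=" ");st()
E
python3 - <<'E'
from h import *
nf()
E
```

```text
nest F -0.21 -0.57 0.39 t 23.95 p [ 0.5817 -0.072  -0.0054] nest [-0.0475 -0.0007 -0.0054] yaw -14.22 xax [ 0.002 -0.    -1.   ] F [ 0.5  -0.35  0.39] w 0.034
```

Request:
arm_command(
  series=[
    {"dp": [0,0.005,-0.003],"angular": [0,0,0],"gripper": 34},
    {"dp": [0,0.005,-0.003],"angular": [0,0,0],"gripper": 34},
    {"dp": [0,0.005,0],"angular": [0,0,0],"gripper": 34},
    {"dp": [0,0.005,0],"angular": [0,0,0],"gripper": 34},
    {"dp": [0,0.005,0],"angular": [0,0,0],"gripper": 34},
    {"dp": [0,0.005,0],"angular": [0,0,0],"gripper": 34},
    {"dp": [0,0.005,0],"angular": [0,0,0],"gripper": 34},
    {"dp": [0,0.005,0],"angular": [0,0,0],"gripper": 34},
  ],
)

```text
clock: 24.95
position: [0.5822, -0.067, -0.0054]
ee_rot: [0.702, 0.088, 0.701, -0.088]
contact_force: [0.4, -0.5, 0.3]
width: 0.0337
```

Run:
```python
from h import *
nf()
```

```text
nest F -0.37 -0.51 0.25 t 24.95 p [ 0.5822 -0.067  -0.0054] nest [-0.0425  0.0001 -0.0054] yaw -14.23 xax [ 0.002 -0.    -1.   ] F [ 0.41 -0.48  0.25] w 0.0337
```

Request:
arm_command(
  series=[
    {"dp": [0,0.004,0],"angular": [0,0,0],"gripper": 34},
    {"dp": [0,0.004,0],"angular": [0,0,0],"gripper": 34},
    {"dp": [0,0.004,0],"angular": [0,0,0],"gripper": 34},
    {"dp": [0,0.004,0],"angular": [0,0,0],"gripper": 34},
    {"dp": [0,0,0],"angular": [0,0,0],"gripper": 34},
    {"dp": [0,0,0],"angular": [0,0,0],"gripper": 34},
    {"dp": [0,0,0],"angular": [0,0,0],"gripper": 34},
    {"dp": [0,0,0],"angular": [0,0,0],"gripper": 34},
  ],
)

```text
clock: 25.95
position: [0.5827, -0.0651, -0.0054]
ee_rot: [0.702, 0.087, 0.701, -0.088]
contact_force: [-0.0, 0.4, -0.5]
width: 0.0337
```

Run:
```python
from h import *
nf()
```

```text
nest F 0.43 0.12 -0.45 t 25.95 p [ 0.5827 -0.0651 -0.0054] nest [-0.0405  0.0001 -0.0054] yaw -14.22 xax [ 0.002 -0.    -1.   ] F [-0.01  0.45 -0.45] w 0.0337
```

Request:
arm_command(
  series=[
    {"dp": [0,0.004,0],"angular": [0,0,0],"gripper": 34},
    {"dp": [0,0,0],"angular": [0,0,0],"gripper": 34},
    {"dp": [0,0.004,0],"angular": [0,0,0],"gripper": 34},
    {"dp": [0,0,0],"angular": [0,0,0],"gripper": 34},
    {"dp": [0,0.004,0],"angular": [0,0,0],"gripper": 34},
    {"dp": [0,0,0],"angular": [0,0,0],"gripper": 34},
    {"dp": [0,0,0],"angular": [0,0,0],"gripper": 34},
    {"dp": [0,0,0],"angular": [0,0,0],"gripper": 34},
  ],
)

```text
clock: 26.95
position: [0.583, -0.0639, -0.0054]
ee_rot: [0.702, 0.087, 0.701, -0.088]
contact_force: [-0.2, 0.7, 0.7]
width: 0.0346
```

Run:
```python
from h import *
nf()
d=get_image("scene");g=d["image"].max(2)
m=np.zeros_like(g);m[235:275,275:325]=(g[235:275,275:325]<55)*255
for c in cv2.findContours(m,0,2)[0]:
    if cv2.contourArea(c)>60: print(cv2.boundingRect(c),cv2.fitEllipse(c)[0])
```

```text
nest F 0.67 0.38 0.69 t 26.95 p [ 0.583  -0.0639 -0.0054] nest [-0.0392  0.     -0.0054] yaw -14.21 xax [ 0.002 -0.001 -1.   ] F [-0.2   0.74  0.69] w 0.0346
(280, 235, 45, 32) (302.68511962890625, 244.94955444335938)
```

Request:
arm_command(
  series=[
    {"dp": [0,0.004,0],"angular": [0,0,0],"gripper": 34},
    {"dp": [0,0,0],"angular": [0,0,0],"gripper": 34},
    {"dp": [0,0.004,0],"angular": [0,0,0],"gripper": 34},
    {"dp": [0,0,0],"angular": [0,0,0],"gripper": 34},
    {"dp": [0,0,0],"angular": [0,0,0],"gripper": 34},
    {"dp": [0,0,0],"angular": [0,0,0],"gripper": 34},
    {"dp": [0,0,0],"angular": [0,0,0],"gripper": 34},
    {"dp": [0,0,0],"angular": [0,0,0],"gripper": 34},
  ],
)

```text
clock: 28.0
position: [0.5831, -0.0637, -0.0053]
ee_rot: [0.702, 0.087, 0.701, -0.088]
contact_force: [-0.8, -1.3, -0.6]
width: 0.0338
```

Run:
```python
from h import *
nf()
```

```text
nest F -1.49 0.42 -0.63 t 28.0 p [ 0.5831 -0.0637 -0.0053] nest [-0.039  -0.     -0.0053] yaw -14.19 xax [ 0.002 -0.002 -1.   ] F [-0.78 -1.34 -0.63] w 0.0338
```

Request:
arm_command(
  series=[
    {"dp": [0,0.006,0],"angular": [0,0,0],"gripper": 34},
    {"dp": [0,0.006,0],"angular": [0,0,0],"gripper": 34},
    {"dp": [0,0.006,0],"angular": [0,0,0],"gripper": 34},
    {"dp": [0,0.006,0],"angular": [0,0,0],"gripper": 34},
    {"dp": [0,0.007,0],"angular": [0,0,0],"gripper": 34},
    {"dp": [0,0.007,0],"angular": [0,0,0],"gripper": 34},
    {"dp": [0,0.007,0],"angular": [0,0,0],"gripper": 34},
    {"dp": [0,0.007,0],"angular": [0,0,0],"gripper": 34},
  ],
)

```text
clock: 29.0
position: [0.5833, -0.0635, -0.0053]
ee_rot: [0.702, 0.082, 0.702, -0.09]
contact_force: [-1.3, -5.8, 0.2]
width: 0.0336
```

Run:
```python
from h import *
nf();d=get_image("scene");o=np.array([235,225]);sh=np.array([1.9,1.5])
big=cv2.resize(d["image"][225:320,235:365],None,fx=6,fy=6,interpolation=2)
A=np.linspace(0,2*np.pi,40)
for z in(.022,.032): cv2.polylines(big,[np.array([(proj(d,n2w(.0325*np.cos(a),.0325*np.sin(a),z))+sh-o)*6 for a in A]).astype(np.int32)],True,(0,255,255),1)
cv2.imwrite("pics/s9.png",big)
```

```text
nest F -5.95 -0.15 0.22 t 29.0 p [ 0.5833 -0.0635 -0.0053] nest [-0.0388 -0.0001 -0.0053] yaw -13.96 xax [-0.001 -0.012 -1.   ] F [-1.33 -5.8   0.22] w 0.0336
```

View pics/s9.png

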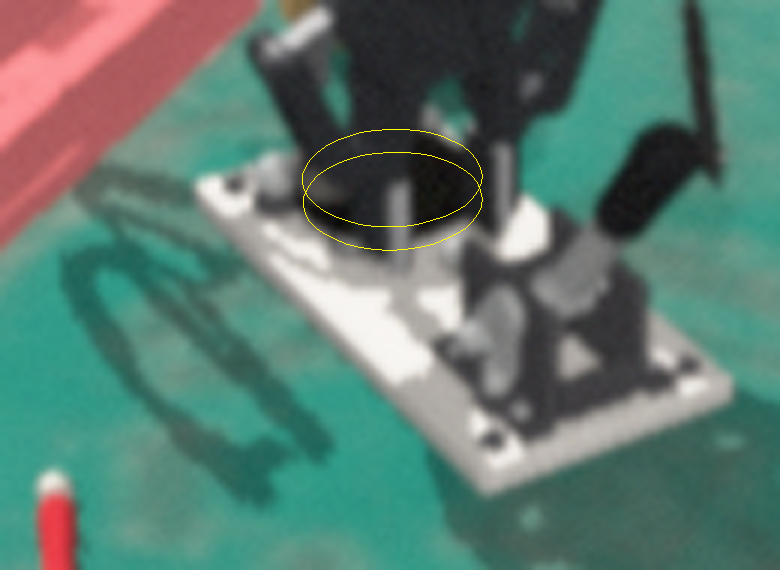

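The crop shows the fingers behind the blank at about (400,215) and (505,190), with the lever back and the rod between them. The push stalls at x = -38.8, where -38.7 was expected, with -6 N. So the blank bears on the posts. I back off, rise and check.

Request:
arm_command(
  series=[
    {"dp": [0,-0.02,0],"angular": [0,0,0],"gripper": 34},
    {"dp": [0,-0.04,0],"angular": [0,0,0],"gripper": 34},
    {"dp": [0,-0.05,0],"angular": [0,0,0],"gripper": 34},
    {"dp": [0,0,0],"angular": [0,0,0],"gripper": 34},
    {"dp": [-0.1,0,0],"angular": [0,0,0],"gripper": 34},
    {"dp": [-0.3,0,0],"angular": [0,0,0],"gripper": 34},
    {"dp": [-0.4,0,0],"angular": [0,0,0],"gripper": 34},
    {"dp": [-0.4,0,0],"angular": [0,0,0],"gripper": 34},
  ],
)

```text
clock: 30.05
position: [0.5779, -0.0725, 0.1407]
ee_rot: [0.699, 0.085, 0.704, -0.089]
contact_force: [-0.1, 0.2, -1.1]
width: 0.0338
```

Run:
```python
from h import *
nf();d=get_image("scene");g=d["image"].max(2)
m=np.zeros_like(g);m[235:275,275:325]=(g[235:275,275:325]<70)*255
for c in cv2.findContours(m,0,2)[0]:
    if cv2.contourArea(c)>60: print(cv2.boundingRect(c),cv2.fitEllipse(c)[:2])
A=np.linspace(0,2*np.pi,40);sh=[1.9,1.5]
for x in (0,-.005):
    q=np.array([proj(d,n2w(.0325*np.cos(a)+x,.0325*np.sin(a),z))+sh for a in A for z in(.022,.032)]);print("pred bbox",x,q.min(0),q.max(0))
# depth-based top of blank
for y in (-.015,0,.015):
    for x in (-.02,-.01,0,.01,.02):
        u,v=proj(d,n2w(x,y,.036))+sh;print(x,y,"z",dep(d,u,v)[2].round(4),"nest",w2n(dep(d,u,v)).round(3)[:2])
```

```text
nest F 0.19 0.11 -1.11 t 30.05 p [ 0.5779 -0.0725  0.1407] nest [-0.0489  0.0029  0.1407] yaw -14.08 xax [-0.008 -0.005 -1.   ] F [-0.06  0.22 -1.11] w 0.0338
(283, 247, 30, 19) ((298.6365966796875, 255.4474334716797), (18.0146484375, 28.09804344177246))
pred bbox 0 [285.41614201 246.54834513] [315.39293308 266.68729062]
pred bbox -0.005 [286.53538416 247.5660508 ] [316.58733636 267.80125306]
-0.02 -0.015 z 0.032 nest [-0.022 -0.019]
-0.01 -0.015 z 0.0335 nest [-0.014 -0.017]
0 -0.015 z 0.0316 nest [-0.001 -0.019]
0.01 -0.015 z 0.0332 nest [ 0.006 -0.018]
0.02 -0.015 z 0.0294 nest [ 0.022 -0.021]
-0.02 0 z 0.0302 nest [-0.02  -0.005]
-0.01 0 z 0.0344 nest [-0.015 -0.002]
0 0 z 0.0359 nest [-0.007 -0.001]
0.01 0 z 0.0334 nest [ 0.006 -0.002]
0.02 0 z 0.0322 nest [ 0.018 -0.003]
-0.02 0.015 z 0.035 nest [-0.026  0.014]
-0.01 0.015 z 0.0346 nest [-0.015  0.013]
0 0.015 z 0.032 nest [-0.002  0.011]
0.01 0.015 z 0.0335 nest [0.006 0.013]
0.02 0.015 z 0.0317 nest [0.018 0.011]
```

The blank's image shifted by (-1.14, -0.81) px against (-1.13, -1.0) predicted for the 5 mm move home, and its depth is level. Now the lever: close the fingers, go over and behind it, then push towards +x.

Run:
```python
from h import *
plan([(n2w(-.055,0,.185),YN),(n2w(-.232,0,.185),YN),(n2w(-.232,0,.097),YN)],smax=.03)
```

```text
0 [-0.154, -0.027, -0.006] [0.001, 0.002, 0.002]
1 [-0.154, -0.027, -0.006] [0.002, 0.002, 0.002]
2 [0.0, -0.246, 0.0] [-0.0, 0.0, 0.0]
3 [0.0, -0.246, 0.0] [-0.0, 0.0, 0.0]
4 [0.0, -0.246, 0.0] [-0.0, 0.0, 0.0]
5 [0.0, -0.246, 0.0] [-0.0, 0.0, 0.0]
6 [0.0, -0.245, 0.001] [-0.0, 0.0, 0.0]
7 [0.001, -0.246, 0.0] [-0.0, 0.0, 0.0]
8 [0.244, 0.0, 0.0] [-0.0, 0.0, 0.0]
9 [0.245, 0.0, 0.0] [-0.0, 0.0, 0.0]
10 [0.244, 0.0, 0.0] [-0.0, 0.0, 0.0]
```

Request:
arm_command(
  series=[
    {"dp": [-0.15,0,-0.006],"angular": [0.001,0.002,0.002],"gripper": 0},
    {"dp": [-0.15,0,-0.006],"angular": [0.001,0.002,0.002],"gripper": 0},
    {"dp": [-0.05,-0.15,0],"angular": [0,0,0],"gripper": 0},
    {"dp": [0,-0.246,0],"angular": [0,0,0],"gripper": 0},
    {"dp": [0,-0.246,0],"angular": [0,0,0],"gripper": 0},
    {"dp": [0,-0.246,0],"angular": [0,0,0],"gripper": 0},
    {"dp": [0,-0.246,0],"angular": [0,0,0],"gripper": 0},
    {"dp": [0,-0.246,0],"angular": [0,0,0],"gripper": 0},
  ],
)

```text
clock: 31.1
position: [0.5373, -0.2404, 0.1954]
ee_rot: [0.704, 0.085, 0.7, -0.087]
contact_force: [0.9, -0.7, -0.1]
width: 0.0002
```

Run:
```python
from h import *
nf();plan([(n2w(-.235,0,.19),YN),(n2w(-.235,0,.097),YN)],smax=.024)
```

```text
nest F -0.49 -1.07 -0.05 t 31.1 p [ 0.5373 -0.2404  0.1954] nest [-0.2216  0.0007  0.1954] yaw -14.04 xax [ 0.005 -0.003 -1.   ] F [ 0.91 -0.74 -0.05] w 0.0002
0 [0.045, -0.112, 0.005] [0.003, 0.004, 0.001]
1 [0.194, 0.0, 0.0] [0.0, -0.0, 0.0]
2 [0.194, 0.0, 0.0] [0.0, -0.0, 0.0]
3 [0.194, 0.0, 0.0] [0.0, -0.0, 0.0]
4 [0.193, 0.001, 0.001] [0.0, -0.0, 0.0]
```

Request:
arm_command(
  series=[
    {"dp": [0,-0.1,0.005],"angular": [0.003,0.004,0.001],"gripper": 0},
    {"dp": [0.04,0,0],"angular": [0,0,0],"gripper": 0},
    {"dp": [0.19,0,0],"angular": [0,0,0],"gripper": 0},
    {"dp": [0.19,0,0],"angular": [0,0,0],"gripper": 0},
    {"dp": [0.19,0,0],"angular": [0,0,0],"gripper": 0},
    {"dp": [0.1,0,0],"angular": [0,0,0],"gripper": 0},
    {"dp": [0,0,0],"angular": [0,0,0],"gripper": 0},
    {"dp": [0,0,0],"angular": [0,0,0],"gripper": 0},
  ],
)

```text
clock: 32.1
position: [0.5341, -0.2499, 0.1064]
ee_rot: [0.701, 0.089, 0.702, -0.087]
contact_force: [0.6, 0.1, -0.4]
width: 0.0
```

Run:
```python
from h import *
nf();plan([(n2w(-.205,0,.097),YN)],smax=.006)
```

```text
nest F 0.25 -0.54 -0.35 t 32.1 p [ 0.5341 -0.2499  0.1064] nest [-0.2316  0.0015  0.1064] yaw -14.33 xax [-0.002  0.004 -1.   ] F [ 0.59  0.11 -0.35] w 0.0
0 [0.016, 0.044, 0.002] [-0.0, -0.0, -0.0]
1 [0.016, 0.044, 0.003] [-0.0, -0.0, -0.001]
2 [0.016, 0.044, 0.002] [-0.0, -0.001, -0.0]
3 [0.015, 0.045, 0.003] [-0.0, -0.0, -0.001]
4 [0.016, 0.044, 0.002] [-0.0, -0.001, -0.0]
```

Request:
arm_command(
  series=[
    {"dp": [0.016,0.04,0.003],"angular": [0,0,0],"gripper": 0},
    {"dp": [0.016,0.04,0.003],"angular": [0,0,0],"gripper": 0},
    {"dp": [0.016,0.04,0.003],"angular": [0,0,0],"gripper": 0},
    {"dp": [0.016,0.04,0.002],"angular": [0,0,0],"gripper": 0},
    {"dp": [0.016,0.035,0.002],"angular": [0,0,0],"gripper": 0},
    {"dp": [0,0.035,0],"angular": [0,0,0],"gripper": 0},
    {"dp": [0,0.035,0],"angular": [0,0,0],"gripper": 0},
    {"dp": [0,0.035,0],"angular": [0,0,0],"gripper": 0},
  ],
)

```text
clock: 33.1
position: [0.5466, -0.2152, 0.099]
ee_rot: [0.702, 0.088, 0.701, -0.088]
contact_force: [-1.5, -2.2, 1.3]
width: 0.0001
```

Run:
```python
from h import *
nf();plan([(n2w(-.155,0,.097),YN)],smax=.006)
```

```text
nest F -2.48 0.89 1.27 t 33.1 p [ 0.5466 -0.2152  0.099 ] nest [-0.1948 -0.0021  0.099 ] yaw -14.31 xax [ 0.002 -0.001 -1.   ] F [-1.48 -2.19  1.27] w 0.0001
0 [0.002, 0.047, -0.003] [0.0, 0.0, 0.0]
1 [0.002, 0.048, -0.002] [0.0, 0.0, 0.0]
2 [0.003, 0.047, -0.003] [0.0, 0.0, 0.0]
3 [0.002, 0.048, -0.002] [0.0, 0.0, 0.0]
4 [0.003, 0.047, -0.003] [0.0, 0.001, 0.0]
5 [0.002, 0.048, -0.002] [0.0, 0.0, 0.0]
6 [0.003, 0.047, -0.003] [0.0, 0.001, 0.0]
```

Contact with the lever is felt, so I keep pushing.

Request:
arm_command(
  series=[
    {"dp": [0.002,0.045,-0.003],"angular": [0,0,0],"gripper": 0},
    {"dp": [0.002,0.045,-0.003],"angular": [0,0,0],"gripper": 0},
    {"dp": [0.002,0.045,-0.003],"angular": [0,0,0],"gripper": 0},
    {"dp": [0.002,0.045,-0.003],"angular": [0,0,0],"gripper": 0},
    {"dp": [0.002,0.045,-0.002],"angular": [0,0,0],"gripper": 0},
    {"dp": [0.002,0.045,-0.002],"angular": [0,0,0],"gripper": 0},
    {"dp": [0.002,0.045,-0.002],"angular": [0,0,0],"gripper": 0},
    {"dp": [0.002,0.045,-0.002],"angular": [0,0,0],"gripper": 0},
  ],
)

```text
clock: 34.1
position: [0.555, -0.181, 0.1013]
ee_rot: [0.704, 0.079, 0.7, -0.094]
contact_force: [-3.5, -8.5, 5.9]
width: -0.0003
```

Run:
```python
from h import *
nf();plan([(n2w(-.115,0,.097),YN)],smax=.006)
```

```text
nest F -9.13 1.25 5.9 t 34.1 p [ 0.555  -0.181   0.1013] nest [-0.1597 -0.0018  0.1013] yaw -14.06 xax [ 0.003 -0.023 -1.   ] F [-3.47 -8.54  5.9 ] w -0.0003
0 [0.003, 0.047, -0.002] [0.0, 0.001, 0.002]
1 [0.004, 0.047, -0.002] [0.0, 0.001, 0.002]
2 [0.004, 0.046, -0.002] [0.0, 0.001, 0.002]
3 [0.004, 0.047, -0.002] [0.001, 0.001, 0.002]
4 [0.004, 0.046, -0.001] [0.0, 0.0, 0.001]
5 [0.004, 0.047, -0.002] [0.001, 0.001, 0.002]
6 [0.004, 0.046, -0.002] [0.0, 0.0, 0.001]
7 [0.005, 0.047, -0.001] [0.001, 0.001, 0.002]
```

Request:
arm_command(
  series=[
    {"dp": [0.004,0.047,-0.002],"angular": [0,0.001,0.003],"gripper": 0},
    {"dp": [0.004,0.047,-0.002],"angular": [0,0.001,0.003],"gripper": 0},
    {"dp": [0.004,0.047,-0.002],"angular": [0,0.001,0.003],"gripper": 0},
    {"dp": [0.004,0.047,-0.002],"angular": [0,0.001,0.003],"gripper": 0},
    {"dp": [0.004,0.04,-0.001],"angular": [0,0,0.002],"gripper": 0},
    {"dp": [0.004,0.035,-0.001],"angular": [0,0,0.002],"gripper": 0},
    {"dp": [0.004,0.03,-0.001],"angular": [0,0,0],"gripper": 0},
    {"dp": [0,0,0],"angular": [0,0,0],"gripper": 0},
  ],
)

```text
clock: 35.1
position: [0.5615, -0.1497, 0.0998]
ee_rot: [0.703, 0.084, 0.701, -0.088]
contact_force: [-0.5, -0.5, 0.5]
width: -0.0001
```

Run:
```python
from h import *
nf();plan([(n2w(-.115,0,.097),YN)],smax=.006)
d=get_image("scene");print("lever px upright",proj(d,n2w(-.12,0,.15)), "float",proj(d,n2w(-.12+.1*np.sin(.5),0,.05+.1*np.cos(.5))))
```

```text
nest F -0.58 0.36 0.54 t 35.1 p [ 0.5615 -0.1497  0.0998] nest [-0.1277 -0.0003  0.0998] yaw -13.95 xax [ 0.002 -0.007 -1.   ] F [-0.49 -0.47  0.54] w -0.0001
0 [0.007, 0.035, -0.001] [0.001, 0.001, 0.001]
1 [0.008, 0.036, -0.001] [0.001, 0.001, 0.001]
2 [0.007, 0.035, -0.0] [0.002, 0.0, 0.002]
lever px upright [328.38121498 230.09091172] float [315.41083631 224.97613589]
```

Request:
arm_command(
  series=[
    {"dp": [0.003,0.022,-0.001],"angular": [0,0,0.001],"gripper": 0},
    {"dp": [0.003,0.022,0],"angular": [0,0,0.001],"gripper": 0},
    {"dp": [0.003,0.022,0],"angular": [0,0,0.001],"gripper": 0},
    {"dp": [0.003,0.022,0],"angular": [0,0,0.001],"gripper": 0},
    {"dp": [0.003,0.02,0],"angular": [0,0,0],"gripper": 0},
    {"dp": [0.003,0.02,0],"angular": [0,0,0],"gripper": 0},
    {"dp": [0,0,0],"angular": [0,0,0],"gripper": 0},
    {"dp": [0,0,0],"angular": [0,0,0],"gripper": 0},
  ],
)

```text
clock: 36.15
position: [0.5651, -0.1334, 0.0971]
ee_rot: [0.703, 0.086, 0.701, -0.086]
contact_force: [0.0, -0.6, -0.2]
width: 0.0002
```

Run:
```python
from h import *
nf()
```

```text
nest F -0.54 -0.18 -0.16 t 36.15 p [ 0.5651 -0.1334  0.0971] nest [-0.1111  0.0002  0.0971] yaw -13.97 xax [ 0.003  0.001 -1.   ] F [ 0.04 -0.57 -0.16] w 0.0002
```

No force is felt any more, so the lever has gone on by itself. I back straight off, rise, and clear the view.

Request:
arm_command(
  series=[
    {"dp": [0,-0.1,0],"angular": [0,0,0],"gripper": 0},
    {"dp": [0,-0.3,0],"angular": [0,0,0],"gripper": 0},
    {"dp": [0,-0.4,0],"angular": [0,0,0],"gripper": 0},
    {"dp": [-0.2,-0.3,0],"angular": [0,0,0],"gripper": 0},
    {"dp": [-0.4,-0.1,-0.1],"angular": [0,0,0],"gripper": 0},
    {"dp": [-0.4,0,-0.3],"angular": [0,0,0],"gripper": 0},
    {"dp": [-0.3,0,-0.4],"angular": [0,0,0],"gripper": 0},
    {"dp": [0,0,-0.2],"angular": [0,0,0],"gripper": 0},
  ],
)

```text
clock: 37.15
position: [0.4086, -0.2556, 0.2566]
ee_rot: [0.703, 0.085, 0.701, -0.088]
contact_force: [0.9, -0.5, 0.3]
width: 0.0001
```

Run:
```python
from h import *
st();d=get_image("scene");t=get_image("top")
g=d["image"].max(2);m=np.zeros_like(g);m[235:275,275:325]=(g[235:275,275:325]<70)*255
for c in cv2.findContours(m,0,2)[0]:
    if cv2.contourArea(c)>60: print(cv2.boundingRect(c),cv2.fitEllipse(c)[:2])
a=cv2.resize(d["image"][200:320,240:370],(433,400),interpolation=2);b=cv2.resize(t["image"][172:262,228:343],None,fx=3.18,fy=400/90,interpolation=2)
T=t["image"];g=T.max(2);hsv=cv2.cvtColor(T,cv2.COLOR_BGR2HSV)
m=np.zeros_like(g);m[175:255,235:300]=(g[175:255,235:300]<60)*255
for c in cv2.findContours(m,0,2)[0]:
    if cv2.contourArea(c)>100: e=cv2.fitEllipse(c);print("top blank",e,w2n(onz(t,*e[0],.028)).round(4))
b=cv2.resize(T[172:262,228:348],(367,int(90*367/120)),interpolation=2);B=np.zeros((400,367,3),np.uint8);B[:b.shape[0]]=b
cv2.imwrite("pics/s10.png",np.hstack([a,B]))
for th in(.29,1.11):
    q=[-.12+.115*np.sin(th-.6),0,.05+.115*np.cos(th-.6)];print(th,proj(d,n2w(*q)),(proj(t,n2w(*q))-[228,172])*367/120)
```

```text
t 37.15 p [ 0.4086 -0.2556  0.2566] nest [-0.2681  0.1216  0.2566] yaw -14.06 xax [ 0.002 -0.004 -1.   ] F [ 0.94 -0.5   0.34] w 0.0001
(283, 246, 30, 19) ((298.4072265625, 255.07810974121094), (18.128528594970703, 27.316057205200195))
(314, 235, 11, 12) ((319.2965087890625, 238.46702575683594), (9.410058975219727, 16.789669036865234))
top blank ((267.322021484375, 209.93470764160156), (29.19819450378418, 30.134366989135742), 176.79696655273438) [0.0014 0.0011 0.028 ]
0.29 [338.47605576 233.81463157] [349.79378362 138.92756937]
1.11 [313.20915881 217.73805865] [201.65941037 107.5351111 ]
```

View pics/s10.png

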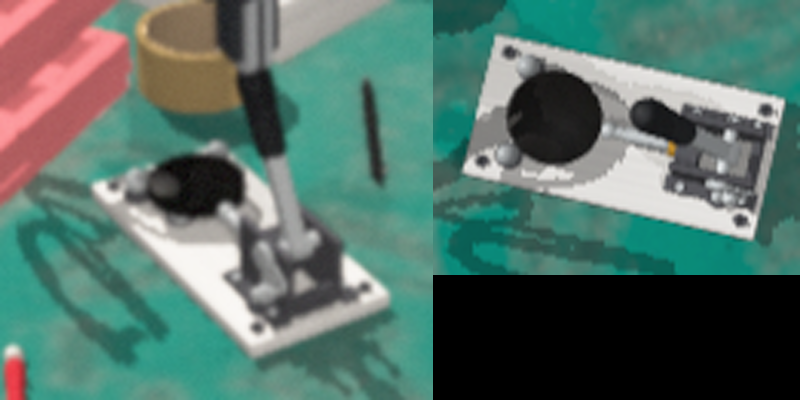

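The last picture shows the blank flat against both balls, at (555,117) in the top crop. The jaw touches its rear at (605,130). The lever leans forward with its grip end at about (640,113), close to the spot predicted for the float notch.

In the top view the blank centre is within 0.3 mm of home. The bystanders in view (tape, screwdriver tip) are in place.

Run:
```python
from h import *
print(sign_off())
```

```text
the job is handed in; nothing more can be done
None
```

The larger blank is mounted in the nest. It lies flat on the rest buttons against both ball posts, the lever is in its last (float) notch, and the jaw is touching the blank. I handed the job in at about 37 s, with the robot well clear and touching nothing.

**What I did:**
- I picked up the larger dark blank and lowered it onto the buttons about 5 mm short of home; touchdown was about 3 N.
- With the lever back, I nudged the blank home with both fingers either side of the jaw rod. The push stalled within 0.1 mm of the expected place, at about 6 N.
- I then pushed the lever forward with the closed fingers, reading about 9 N, until it went on into the float notch by itself.

**Last checks:**
- **Blank position:** the top camera puts its centre within about 0.3 mm of home. The side view agrees to within about 0.4 pixel, and the depth readings, taken before the lever was moved, show it level.
- **Lever:** its grip end is where it should be for the float notch, judged by eye against the predicted point. I did not measure the angle itself.
- **Other things on the bench:** the tape roll and the screwdriver tip, both in the last picture, look unmoved. I did not look again at the small blank after lifting the larger one, and the side cutters were not checked at all.

**Disagreements:**
- The two cameras differed by about 4 mm on where things were. I relied on the top camera, corrected by the robot's own grasp position.
- The fingertips showed about 28 mm behind the reported tool tip when shut (about 44 mm when open), so I took heights from the depth image and from contact.
- The gripper read 63.7 mm on the 65 mm blank.

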